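# Stopper the sample flasks on the indexing carousel

### The job

Close the tablet-sample flasks on the hand-indexed carousel: turn its black hub knob click by click to bring each flask into the loading gap of the guard, and set every stopper that stands on the blue mat upright and fully home in the flask with the rings of its own colour (the flasks stay standing in their pockets, and those whose stopper is not out stay open). When all are in, park the carousel: turn it until the blank steel place rests in its click at the loading gap. Leave the other things on the bench where they are.

Things in the scene. Friction and masses are not known exactly. Their poses are not given: they have to be found in the camera images.
- carousel: flask carousel fixed to the bench: grey base 270 x 270 mm; origin under its centre, axes along its sides, -x side roughly to the robot. On it a turntable with six places on an 80 mm radius: five glass flasks in pockets, in any order of colours, and one blank. A clear guard 270 x 270 mm, 164 to 169 mm above the bench, on corner posts, covers all but the loading gap at the front (-x).
- turret (a joint): turntable angle (rad), growing counterclockwise from above, without stops. A sprung roller holds it in clicks at whole multiples of 60 degrees (1.047 rad), where one place stands exactly in the gap; turning out of a click takes about 0.2 N m, past half way it runs on into the next by itself. It may be turned either way. 0 (or whole turns): parked, the blank is in the gap; it starts so.
- hub (a point): grip point for the TCP on the axis of the black hexagonal knob that turns the turntable: 50 mm across flats, 178 to 222 mm above the bench; this point is at 197 mm, 28 mm over the guard. Turns with it; in every click one pair of flats faces along the carousel's y axis, the other pairs 60 degrees either side. A steel funnel 42 mm wide, its top at 201 mm, stands 80 mm from the axis on the +x side.
- gap (a point): fixed point 80 mm in front (-x) of the axis: the centre of the mouth of the flask standing right in the loading gap, 136 mm above the bench. The gap in the guard is 108 mm wide along the carousel's y, open to its front edge, and ends 50 mm behind this point, so grip along y there.
- blank (a point): point of the turntable over the blank place (low steel plug, no flask), at the flask-mouth height of 136 mm, 80 mm from the axis.
- flask_red: glass flask with a red neck ring and a red foot sleeve, 51 mm across at the foot, 80 mm tall, 90 g, standing loosely in a pocket of the turntable (1.5 mm play, 14 mm deep) and turning with it. Origin at the centre of its underside, 56 mm above the bench; mouth 80 mm above the origin: straight bore 31 mm across, over 25 mm deep, neck 36 mm across outside.
- flask_yellow: glass flask with a yellow neck ring and a yellow foot sleeve, 51 mm across at the foot, 80 mm tall, 90 g, standing loosely in a pocket of the turntable (1.5 mm play, 14 mm deep) and turning with it. Origin at the centre of its underside, 56 mm above the bench; mouth 80 mm above the origin: straight bore 31 mm across, over 25 mm deep, neck 36 mm across outside.
- flask_green: glass flask with a green neck ring and a green foot sleeve, 51 mm across at the foot, 80 mm tall, 90 g, standing loosely in a pocket of the turntable (1.5 mm play, 14 mm deep) and turning with it. Origin at the centre of its underside, 56 mm above the bench; mouth 80 mm above the origin: straight bore 31 mm across, over 25 mm deep, neck 36 mm across outside.
- flask_blue: glass flask with a blue neck ring and a blue foot sleeve, 51 mm across at the foot, 80 mm tall, 90 g, standing loosely in a pocket of the turntable (1.5 mm play, 14 mm deep) and turning with it. Origin at the centre of its underside, 56 mm above the bench; mouth 80 mm above the origin: straight bore 31 mm across, over 25 mm deep, neck 36 mm across outside.
- flask_black: glass flask with a black neck ring and a black foot sleeve, 51 mm across at the foot, 80 mm tall, 90 g, standing loosely in a pocket of the turntable (1.5 mm play, 14 mm deep) and turning with it. Origin at the centre of its underside, 56 mm above the bench; mouth 80 mm above the origin: straight bore 31 mm across, over 25 mm deep, neck 36 mm across outside.
- stopper_red: stopper with a red head (None if it is not out): tapered plug, 24 mm across at its foot and 29 mm at the top, 16 mm long, under a cylindrical head 36 mm across and 20 mm tall; 40 g, stands upright on the foot of its plug. Origin at the centre of the foot, z up towards the head; fully home, the head rests on the flask rim, the origin 16 mm below the mouth.
- stopper_yellow: stopper with a yellow head (None if it is not out): tapered plug, 24 mm across at its foot and 29 mm at the top, 16 mm long, under a cylindrical head 36 mm across and 20 mm tall; 40 g, stands upright on the foot of its plug. Origin at the centre of the foot, z up towards the head; fully home, the head rests on the flask rim, the origin 16 mm below the mouth.
- stopper_green: stopper with a green head (None if it is not out): tapered plug, 24 mm across at its foot and 29 mm at the top, 16 mm long, under a cylindrical head 36 mm across and 20 mm tall; 40 g, stands upright on the foot of its plug. Origin at the centre of the foot, z up towards the head; fully home, the head rests on the flask rim, the origin 16 mm below the mouth.
- stopper_blue: stopper with a blue head (None if it is not out): tapered plug, 24 mm across at its foot and 29 mm at the top, 16 mm long, under a cylindrical head 36 mm across and 20 mm tall; 40 g, stands upright on the foot of its plug. Origin at the centre of the foot, z up towards the head; fully home, the head rests on the flask rim, the origin 16 mm below the mouth.
- stopper_black: stopper with a black head with a white dot on top (None if it is not out): tapered plug, 24 mm across at its foot and 29 mm at the top, 16 mm long, under a cylindrical head 36 mm across and 20 mm tall; 40 g, stands upright on the foot of its plug. Origin at the centre of the foot, z up towards the head; fully home, the head rests on the flask rim, the origin 16 mm below the mouth.
- mat: thin pale blue mat, 190 x 250 mm, on the right of the carousel, on which the stoppers stand; origin at its centre, on the bench.
- spatula: metal spatula about 170 mm long lying on the left; a bystander.
- amber_bottle: amber glass bottle, 52 mm across, 100 mm tall; a bystander. Origin at the centre of its underside.
- white_jar: white jar with a blue cap, 56 mm across, 60 mm tall; a bystander. Origin at the centre of its underside.
- mortar: white ceramic mortar, 92 mm across, 52 mm tall; a bystander. Origin at the centre of its underside.
- beaker: clear glass beaker, 64 mm across, 75 mm tall; a bystander. Origin at the centre of its underside.
- forceps: steel forceps 130 mm long lying flat; a bystander. Origin at the centre of its underside.
- weigh_dish: aluminium weighing dish, 74 mm across, 16 mm tall; a bystander. Origin at the centre of its underside.
Mind the look-alikes: they are no part of the job. Leave any pink look-alike of the stopper_red alone.

How it is judged:
By the outcome, as a careful person would: the job done as asked, in the order asked, and still so for the second after the job is handed in, with the robot touching nothing.
Of stopper_red, stopper_yellow, stopper_green, stopper_blue, stopper_black only 3 to 4 are there at a start; the rules pass over those that are not, and their reading is None.
At some moment in a run one of stopper_red, stopper_yellow, stopper_green, stopper_blue, stopper_black may be knocked a few centimetres aside while the robot is not near it.
It also fails if it takes over 210 s, if anything falls off the work surface, if the arm or the gripper's body presses on something with over 40 N, if the wrist force passes 120 N, or if a joint passes its speed limit or range.

### The arm

A 6-joint arm with a two-finger parallel gripper is mounted at the origin on the work surface. World frame = base frame: x ahead of the robot, y to its left, z up, the work surface at z = 0. Lengths are in m, angles in rad, forces in N, time in s.
With the tool pointing down it reaches from about 0.225 to 0.875 m from the base axis. Payload 3.4 kg.
Tool frame: the origin (TCP) lies between the finger pads, 19 mm behind the fingertips; this is the grasp point; z points along the fingers, y is the line along which they close (so a half turn about z gives the same grasp; the last joint's range is limited). The gripper opens to 85 mm and grips with 20 to 120 N. Pads are 22 mm wide; open, the fingers measure 114 mm over their backs; the gripper's body (76 mm by 85 mm) begins 54 mm behind the grasp point. The pads swing forward as they close: fully open they stand 13 mm farther back than shut.
Start: joints at [-1.286, 0.276, 1.505, -0, 1.361, -0.121], TCP at [0.227, -0.528, 0.25] pointing down, gripper open.
Joint ranges: [-2.89, 2.89], [-0.75, 2.08], [0.22, 2.7], [-1.18, 4.32], [0.11, 2.71], [-2.7, 2.7]. Speed limits (rad/s): [2.57, 2.57, 3.14, 3.14, 3.14, 3.14].

### API

Orientations are given as a unit quaternion [w, x, y, z].
In Python, from rig import manip gives the robot as it stands.
- The arm moves only by the shell command python3 -m handwheel 'ROWS' [FORCE]. ROWS is JSON, a list of rows, each an object with "translation": the shift along the tool's x, y, z in m, a list of three; "angular": the turn, a rotation vector about the tool's x, y, z in degrees, a list of three; "hand": the closure, from 0 (fully open) to 1 (shut). A call has 1 to 10 rows; each row shifts and turns the commanded pose from where the row before left it, along the tool's axes as they then stand; what a row does not reach is not made up. A row lasts 1/12 s, in which the tool goes at most 41.7 mm and 7.16 degrees, less where a joint would pass 70% of its speed; a pose out of reach is approached as far as the arm can. A call with a gripper value outside its range is refused whole. The fingers move at their own pace and stop on an object; FORCE is the grip in N (left out, the last holds). Time passes only in rows, so rows that do not move let the fingers close. It gives the time, the measured TCP pose, the force, the opening and the grip force at its end, in the units of the state.
- manip.get_state(): the state, without advancing time (a new reading comes with each control period).
- manip.get_image(name): name is "scene" or "top" or "wrist"; returns the picture (480x640x3 uint8, red, green, blue); there is no depth.
- manip.camera_info(name): a dict with "camera_matrix" (3x3 intrinsics, pixels), "eye" and "orientation" of the camera in the world; the wrist camera has in their place "tool_from_camera" (4x4, takes a point from camera to tool coordinates, whose origin is the TCP and whose axes are the flange's). Camera axes: x right, y down, z forward; pixel columns grow to the right and rows downward; lengths in m; the calibration is good to about 2 mm. A picture is of the moment at which its call begins: read the wrist's pose just before it. camera_info takes no time and is no camera call.
- manip.sign_off(): hands the job in; it is judged then, once.
The state is a dict: "clock": time; "qpos": joint angles; "qd": joint speeds; "effort": joint torques, N m; "position": TCP position; "ee_rot": TCP orientation; "contact_force": force on the tool from outside, world axes, zero at the start; "moment": the same for the moment, N m; "width": finger opening in m; "gripper_force": force on a finger pad.
Only numpy, scipy, OpenCV 4.12 (cv2) and the standard library are available. Lean on these libraries where they do the work, as an engineer would, in place of code of your own. Each camera call takes 0.05 s, during which the arm holds its last target. There are 200 camera calls.

## Working session

There is one attempt and no reset: what is moved stays moved. The work goes in short steps, Python scripts to look and compute and a shell command to move; the robot and the scene stay as the last step left them, time stands still between calls to the robot, and variables do not carry over. Pictures are saved under pics/ and viewed, at most 14 in all, crops included, and the job is handed in when it is done.

```bash
mkdir -p pics
python3 - <<'E'
from rig import manip
import cv2,numpy as np
s=manip.get_state();print({k:np.round(v,3).tolist() for k,v in s.items()})
for n in("scene","top","wrist"):
    cv2.imwrite(f"pics/{n}0.png",manip.get_image(n)[:,:,::-1]);print(n,{k:np.round(v,4).tolist() for k,v in manip.camera_info(n).items()})
E
```

```text
{'clock': 0.0, 'qpos': [-1.286, 0.277, 1.506, 0.0, 1.361, -0.121], 'qd': [0.001, 0.001, 0.001, 0.001, -0.001, -0.001], 'effort': [-0.003, -41.678, -24.58, -0.0, 0.011, 0.0], 'position': [0.227, -0.528, 0.249], 'ee_rot': [-0.001, 0.979, 0.202, -0.0], 'contact_force': [-0.229, -0.025, 0.801], 'moment': [0.058, 0.032, 0.001], 'gripper_force': 0.0, 'width': 0.085}
scene {'camera_matrix': [[588.3807, 0.0, 309.4738], [0.0, 588.3807, 235.7293], [0.0, 0.0, 1.0]], 'eye': [1.3164, 0.0388, 1.2114], 'orientation': [-0.208, 0.6726, 0.6778, -0.2118]}
top {'camera_matrix': [[483.7255, 0.0, 326.7702], [0.0, 483.7255, 244.7135], [0.0, 0.0, 1.0]], 'eye': [0.3938, 0.0001, 1.2432], 'orientation': [0.0538, -0.7016, 0.7084, -0.0549]}
wrist {'camera_matrix': [[339.6017, 0.0, 319.3666], [0.0, 339.6017, 238.2115], [0.0, 0.0, 1.0]], 'tool_from_camera': [[-0.0007, -0.9485, -0.3168, 0.0837], [1.0, -0.0008, 0.0003, -0.0004], [-0.0006, -0.3168, 0.9485, -0.1237], [0.0, 0.0, 0.0, 1.0]]}
```

View pics/top0.png

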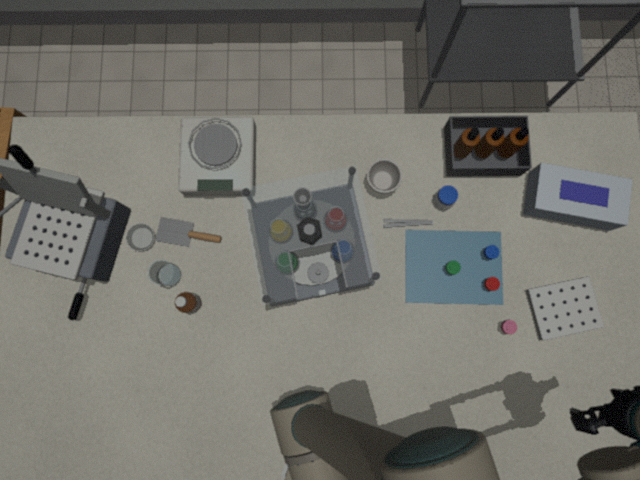

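View pics/scene0.png

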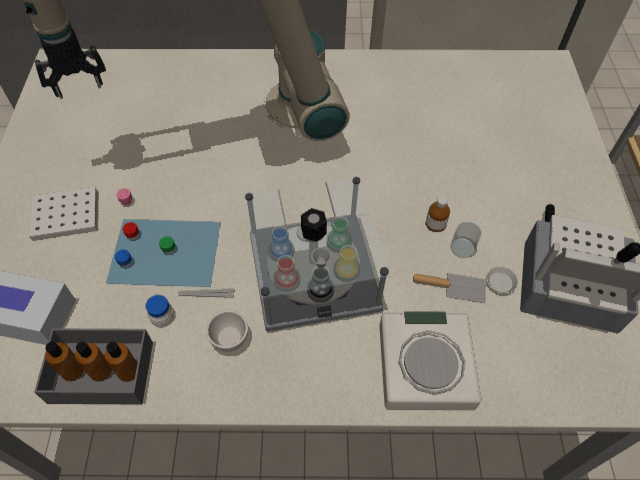

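Top view: the stoppers on the mat are green (453,268), blue (491,253) and red (492,284). The pink look-alike (509,327) and the blue-capped jar (447,196) are off the mat. Counterclockwise from the blank (318,272), the flasks are blue, red, black, yellow, green, with the knob at (310,232).

Scene view: stoppers are at (167,244), (123,258) and (131,230), pink at (125,196). The guard posts end in dark balls.

```bash
cat > h.py <<'E'
import numpy as np,cv2
from rig import manip
from scipy.spatial.transform import Rotation as R
def q(v): return R.from_quat(np.r_[v[1:],v[0]])
def cam(n,s=None):
    i=manip.camera_info(n);K=np.array(i["camera_matrix"])
    if n!="wrist": return K,np.array(i["eye"]),q(i["orientation"]).as_matrix()
    T=np.array(i["tool_from_camera"]);W=q(s["ee_rot"]).as_matrix()
    return K,W@T[:3,3]+s["position"],W@T[:3,:3]
def ray(c,p): return c[1],c[2]@np.linalg.solve(c[0],np.r_[p,1.])
def plane(c,p,z): o,d=ray(c,p);return o+d*(z-o[2])/d[2]
def tri(obs):
    A=0;b=0;L=[]
    for c,p in obs:
        o,d=ray(c,p);d=d/np.linalg.norm(d);P=np.eye(3)-np.outer(d,d);A=A+P;b=b+P@o;L.append((P,o))
    x=np.linalg.solve(A,b);return x,max(np.linalg.norm(P@(x-o)) for P,o in L)
def hue(img,col):
    h,s,v=cv2.split(cv2.cvtColor(img,cv2.COLOR_RGB2HSV))
    lo,hi={"red":(-5,5),"green":(50,80),"blue":(100,118)}[col]
    hh=h.astype(int);hh=np.where(hh>160,hh-180,hh)
    return ((hh>=lo)&(hh<=hi)&(s>150)&(v>50)).astype(np.uint8)
def blobs(m,amin=30):
    n,l,st,ce=cv2.connectedComponentsWithStats(m)
    return [(np.round(ce[i],1).tolist(),int(st[i,4]),st[i,2:4].tolist()) for i in range(1,n) if st[i,4]>=amin]
E
python3 - <<'E'
from h import *
t=cv2.imread("pics/top0.png")[:,:,::-1];s=cv2.imread("pics/scene0.png")[:,:,::-1];ct,cs=cam("top"),cam("scene")
def dark(im,p,r=7,th=75):
    x,y=p;w=im[y-r:y+r+1,x-r:x+r+1].max(2);m=(w<th).astype(np.uint8)
    b=blobs(m,5);b.sort(key=lambda k:-k[1]);return np.array(b[0][0])+[x-r,y-r],b[0][1]
P=[]
for a,b in(((266,299),(356,181)),((376,275),(250,197)),((248,192),(384,271)),((351,171),(265,291))):
    pa,na=dark(t,a);pb,nb=dark(s,b);x,e=tri([(ct,pa),(cs,pb)]);P.append(x);print(pa,na,pb,nb,x.round(4),round(e,4))
pa,na=dark(t,(310,232),16,60);pb,nb=dark(s,(313,222),18,60);print("knob",pa,na,pb,nb,tri([(ct,pa),(cs,pb)]))
P=np.array(P);print(P.mean(0),[np.degrees(np.arctan2(*v[1::-1])) for v in(P[2]-P[0],P[3]-P[1])],[np.degrees(np.arctan2(-v[0],v[1])) for v in(P[0]-P[1],P[2]-P[3])])
for c in("red","green","blue"): print(c,blobs(hue(t,c)),blobs(hue(s,c)))
T=cv2.resize(t[150:320,230:530],None,fx=2.6,fy=2.6,interpolation=3);cv2.imwrite("pics/crop1.png",T[:,:,::-1])
E
```

```text
[266.2 298.7] 39 [355.9 180.4] 37 [0.4411 0.1341 0.1653] 0.0011
[375.3 275.8] 28 [248.7 196.9] 43 [ 0.4897 -0.1096  0.1639] 0.0006
[245.8 192.2] 43 [383.7 271.3] 52 [0.6847 0.1832 0.1647] 0.001
[351.6 170.9] 34 [264.7 291.1] 66 [ 0.733  -0.0608  0.1646] 0.0007
knob [309.3 231.2] 350 [313.4 225.7] 590 (array([0.58764615, 0.0369492 , 0.19009071]), np.float64(0.0009540643119085065))
[0.58713    0.03671354 0.16462762] [np.float64(11.372974969184186), np.float64(11.349015757584077)] [np.float64(11.28702495188322), np.float64(11.206446049716735)]
red [([491.9, 283.4], 136, [14, 12])] [([130.3, 229.6], 183, [16, 16])]
green [] [([166.3, 243.8], 173, [15, 15])]
blue [([447.8, 194.7], 244, [18, 18]), ([491.4, 251.6], 147, [15, 14])] [([122.7, 257.1], 200, [16, 17]), ([156.9, 305.8], 380, [23, 21])]
```

View pics/crop1.png

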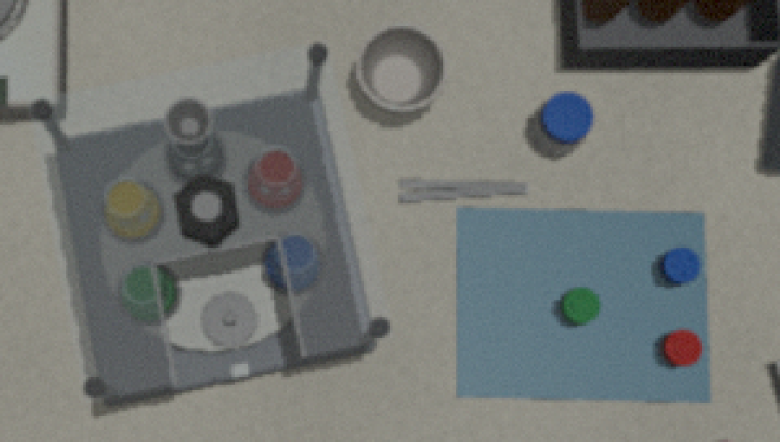

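```bash
cat >> h.py <<'E'
C=np.array([.5871,.0367]);YAW=11.3
def go(xyz,yaw):
    """rotation (tool, deg) to tool-down with tool x at yaw, then shift in mm in the tool frame after it"""
    s=manip.get_state();r=q(s["ee_rot"]);t=R.from_euler('z',yaw,degrees=True)*R.from_euler('x',180,degrees=True)
    print("rot",(r.inv()*t).as_rotvec(degrees=True).round(1),"shift mm",(t.inv().apply(np.array(xyz)-s["position"])*1e3).round(1))
def hg(): c,s=np.cos(np.radians(YAW)),np.sin(np.radians(YAW));return C-.08*np.array([c,s])
E
sed -i 's/s>150/s>120/;s/(50,80)/(45,85)/' h.py
python3 - <<'E'
from h import *
t=cv2.imread("pics/top0.png")[:,:,::-1];s=cv2.imread("pics/scene0.png")[:,:,::-1];ct,cs=cam("top"),cam("scene")
for c in("red","green","blue"): print(c,blobs(hue(t,c)),blobs(hue(s,c)))
for n,a,b in(("red",(491.9,283.4),(130.3,229.6)),("green",(452.8,267.6),(166.3,243.8)),("blue",(491.4,251.6),(122.7,257.1))): print(n,tri([(ct,a),(cs,b)]),plane(ct,a,.034))
go([*C,.30],YAW)
E
```

```text
red [([491.8, 283.3], 152, [15, 13])] [([130.3, 229.6], 193, [16, 16])]
green [([453.0, 267.1], 137, [13, 13])] [([166.3, 243.7], 184, [16, 16])]
blue [([447.5, 194.8], 274, [20, 19]), ([491.3, 251.7], 169, [15, 14])] [([122.7, 257.0], 212, [17, 17]), ([157.0, 305.6], 390, [23, 22])]
red (array([ 0.4803973 , -0.41783339,  0.01949217]), np.float64(0.0015511734207255157)) [ 0.47947857 -0.41449771  0.034     ]
green (array([ 0.52161924, -0.32186838,  0.01850863]), np.float64(0.0009056892930534558)) [ 0.52006861 -0.31872014  0.034     ]
blue (array([ 0.56148026, -0.42135847,  0.01994259]), np.float64(0.0016203841693664342)) [ 0.55970205 -0.41820874  0.034     ]
rot [-0.1 -0.  11.9] shift mm [ 463.9 -483.1  -50.7]
```

```bash
python3 -m handwheel '[{"translation":[0,0,-0.025],"angular":[0,0,6],"hand":0},{"translation":[0,0,-0.025],"angular":[0,0,6],"hand":0},{"translation":[0.025,-0.026,0],"angular":[0,0,0],"hand":0},{"translation":[0.025,-0.026,0],"angular":[0,0,0],"hand":0},{"translation":[0.025,-0.026,0],"angular":[0,0,0],"hand":0},{"translation":[0.025,-0.026,0],"angular":[0,0,0],"hand":0},{"translation":[0.025,-0.026,0],"angular":[0,0,0],"hand":0},{"translation":[0.025,-0.026,0],"angular":[0,0,0],"hand":0},{"translation":[0.025,-0.026,0],"angular":[0,0,0],"hand":0},{"translation":[0.025,-0.026,0],"angular":[0,0,0],"hand":0}]' 40
python3 -m handwheel '[{"translation":[0.026,-0.027,0],"angular":[0,0,0],"hand":0},{"translation":[0.026,-0.027,0],"angular":[0,0,0],"hand":0},{"translation":[0.026,-0.027,0],"angular":[0,0,0],"hand":0},{"translation":[0.026,-0.027,0],"angular":[0,0,0],"hand":0},{"translation":[0.026,-0.027,0],"angular":[0,0,0],"hand":0},{"translation":[0.026,-0.027,0],"angular":[0,0,0],"hand":0},{"translation":[0.026,-0.027,0],"angular":[0,0,0],"hand":0},{"translation":[0.026,-0.027,0],"angular":[0,0,0],"hand":0}]'
python3 -c "
from h import *
go([*C,.30],YAW)"
```

```text
clock: 0.98
position: [0.383, -0.2836, 0.2998]
ee_rot: [-0.0, 0.995, 0.098, -0.0]
contact_force: [0.9, -0.5, -0.9]
width: 0.0854
gripper_force: 0.0
clock: 1.65
position: [0.5449, -0.031, 0.2998]
ee_rot: [0.0, 0.995, 0.098, -0.0]
contact_force: [0.2, 0.4, 0.1]
width: 0.0855
gripper_force: 0.0
rot [ 0.  0. -0.] shift mm [ 54.6 -58.1  -0.2]
```

```bash
python3 -m handwheel '[{"translation":[0.018,-0.0193,0],"angular":[0,0,0],"hand":0},{"translation":[0.018,-0.0193,0],"angular":[0,0,0],"hand":0},{"translation":[0.0186,-0.0195,0],"angular":[0,0,0],"hand":0},{"translation":[0,0,0],"angular":[0,0,0],"hand":0}]'
python3 - <<'E'
from h import *
s=manip.get_state();im=manip.get_image("wrist");cv2.imwrite("pics/w1.png",im[:,:,::-1]);print(s["position"])
K,o,W=cam("wrist",s)
for p in([*C,.222],[*C,.197],[*hg(),.136]): v=W.T@(np.array(p)-o);print((K@v/v[2])[:2])
E
```

```text
clock: 1.98
position: [0.5888, 0.0389, 0.2991]
ee_rot: [-0.001, 0.995, 0.1, 0.001]
contact_force: [0.4, -0.5, -0.1]
width: 0.0851
gripper_force: 0.0
[0.58875255 0.03891585 0.29906206]
[323.74297998 265.84772658]
[323.39308882 252.03577053]
[322.30101854 307.82763887]
```

View pics/w1.png

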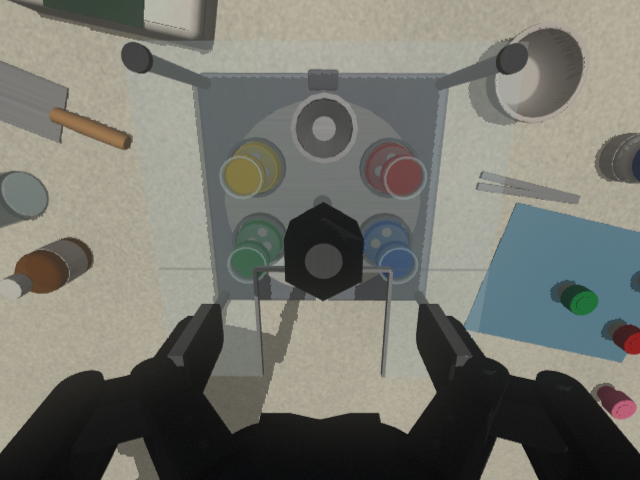

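Wrist view: the knob's top disc is at (323,261), within 5 px of the prediction, and the gap's edges are at columns 262 and 388. The funnel is at (324,125) and the flasks are ordered as read before. Descending on the knob.

```bash
python3 -m handwheel '[{"translation":[-0.002,0.0018,0.03],"angular":[0,0,0],"hand":0},{"translation":[0,0,0.035],"angular":[0,0,0],"hand":0},{"translation":[0,0,0.037],"angular":[0,0,0],"hand":0},{"translation":[0,0,0],"angular":[0,0,0],"hand":0.3},{"translation":[0,0,0],"angular":[0,0,0],"hand":0.45},{"translation":[0,0,0],"angular":[0,0,0],"hand":0.6},{"translation":[0,0,0],"angular":[0,0,0],"hand":0.6},{"translation":[0,0,0],"angular":[0,0,0],"hand":0.6}]' 50
python3 -c "
from h import *
go([*C,.197],YAW)"
```

```text
clock: 2.7
position: [0.5842, 0.0357, 0.2001]
ee_rot: [-0.003, 0.995, 0.098, 0.0]
contact_force: [-3.1, 7.9, -3.2]
width: 0.0496
gripper_force: 58.8
rot [-0.4 -0.  -0.1] shift mm [ 3.  -0.4  3.1]
```

```bash
python3 -m handwheel '[{"translation":[0.0025,0,0.001],"angular":[0,0,0],"hand":0.6},{"translation":[0,0,0],"angular":[0,0,-5],"hand":0.6},{"translation":[0,0,0],"angular":[0,0,-5],"hand":0.6},{"translation":[0,0,0],"angular":[0,0,-5],"hand":0.6},{"translation":[0,0,0],"angular":[0,0,-5],"hand":0.6},{"translation":[0,0,0],"angular":[0,0,-5],"hand":0.6},{"translation":[0,0,0],"angular":[0,0,-5],"hand":0.6},{"translation":[0,0,0],"angular":[0,0,-5],"hand":0.6}]'
python3 -m handwheel '[{"translation":[0,0,0],"angular":[0,0,-5],"hand":0.6},{"translation":[0,0,0],"angular":[0,0,-5],"hand":0.6},{"translation":[0,0,0],"angular":[0,0,-5],"hand":0.6},{"translation":[0,0,0],"angular":[0,0,-5],"hand":0.6},{"translation":[0,0,0],"angular":[0,0,-5],"hand":0.6},{"translation":[0,0,0],"angular":[0,0,0],"hand":0.6},{"translation":[0,0,0],"angular":[0,0,0],"hand":0.6}]'
python3 -c "
from h import *
go([*C,.197],YAW+60);print(manip.get_state()['moment'])"
```

```text
clock: 3.37
position: [0.5855, 0.0335, 0.2001]
ee_rot: [-0.001, 0.919, 0.394, -0.001]
contact_force: [-3.3, -0.9, 3.5]
width: 0.0497
gripper_force: 59.4
clock: 3.95
position: [0.5872, 0.0324, 0.2]
ee_rot: [0.0, 0.814, 0.581, -0.0]
contact_force: [-1.2, -2.5, 6.8]
width: 0.0494
gripper_force: 59.7
rot [ 0.   0.  -0.2] shift mm [ 4.  -1.4  3. ]
[0.19789508 2.11469215 0.0762731 ]
```

```bash
sed -i 's/C=np.array.*;YAW/C=np.array([.5884,.0364]);YAW/' h.py; python3 -m handwheel '[{"translation":[0,0,0],"angular":[0,0,0],"hand":0.1},{"translation":[0,0,0],"angular":[0,0,0],"hand":0.1},{"translation":[0,0,0],"angular":[0,0,0],"hand":0.1},{"translation":[0,0,-0.03],"angular":[0,0,0],"hand":0.1},{"translation":[0,0,-0.035],"angular":[0,0,0],"hand":0},{"translation":[0,0,-0.035],"angular":[0,0,0],"hand":0},{"translation":[0,0,0],"angular":[0,0,7],"hand":0},{"translation":[0,0,0],"angular":[0,0,7],"hand":0},{"translation":[0,0,0],"angular":[0,0,7],"hand":0},{"translation":[0,0,0],"angular":[0,0,7],"hand":0}]'
python3 -m handwheel '[{"translation":[0,0,0],"angular":[0,0,7],"hand":0},{"translation":[0,0,0],"angular":[0,0,7],"hand":0},{"translation":[0,0,0],"angular":[0,0,7],"hand":0},{"translation":[0,0,0],"angular":[0,0,7],"hand":0},{"translation":[0,0,0],"angular":[0,0,4],"hand":0},{"translation":[0,0,0],"angular":[0,0,0],"hand":0}]'
python3 - <<'E'
from h import *
go([.521,-.32,.18],YAW)
im=manip.get_image("top");cv2.imwrite("pics/top1.png",im[:,:,::-1])
for c in("red","green","blue"): print(c,blobs(hue(im,c)))
E
```

```text
clock: 4.78
position: [0.5882, 0.0332, 0.2978]
ee_rot: [0.001, 0.931, 0.365, 0.001]
contact_force: [0.2, 0.6, 0.3]
width: 0.0855
gripper_force: 0.0
clock: 5.28
position: [0.5881, 0.0332, 0.2974]
ee_rot: [0.0, 0.995, 0.097, 0.001]
contact_force: [0.2, -1.0, -0.7]
width: 0.0854
gripper_force: 0.0
rot [ 0.  -0.1 -0.1] shift mm [-135.   333.2  117.4]
red [([491.8, 283.4], 151, [15, 13])]
green [([453.0, 267.1], 131, [13, 13]), ([319.8, 270.4], 46, [10, 11])]
blue [([447.6, 194.8], 270, [19, 19]), ([491.3, 251.6], 166, [15, 14])]
```

```bash
python3 -m handwheel '[{"translation":[-0.0135,0.0333,0],"angular":[0,0,0],"hand":0},{"translation":[-0.0135,0.0333,0],"angular":[0,0,0],"hand":0},{"translation":[-0.0135,0.0333,0],"angular":[0,0,0],"hand":0},{"translation":[-0.0135,0.0333,0],"angular":[0,0,0],"hand":0},{"translation":[-0.0135,0.0333,0],"angular":[0,0,0],"hand":0},{"translation":[-0.0135,0.0333,0],"angular":[0,0,0],"hand":0},{"translation":[-0.0135,0.0333,0],"angular":[0,0,0],"hand":0},{"translation":[-0.0135,0.0333,0.01],"angular":[0,0,0],"hand":0},{"translation":[-0.0135,0.0333,0.01],"angular":[0,0,0],"hand":0},{"translation":[-0.0135,0.0333,0.01],"angular":[0,0,0],"hand":0}]'
python3 -m handwheel '[{"translation":[0,0,0.037],"angular":[0,0,0],"hand":0},{"translation":[0,0,0.037],"angular":[0,0,0],"hand":0},{"translation":[0,0,0.015],"angular":[0,0,0],"hand":0},{"translation":[0,0,0],"angular":[0,0,0],"hand":0},{"translation":[0,0,0],"angular":[0,0,0],"hand":0}]'
cat >> h.py <<'E'
def look(n,name=None):
    s=manip.get_state();im=manip.get_image(n)
    if name: cv2.imwrite(f"pics/{name}.png",im[:,:,::-1])
    return im,cam(n,s)
E
python3 - <<'E'
from h import *
im,c=look("wrist","w2")
for k in("red","green","blue"):
    for b in blobs(hue(im,k),80): print(k,b,[plane(c,b[0],z).round(4) for z in(.036,.026)])
E
```

```text
clock: 6.17
position: [0.5199, -0.3218, 0.2672]
ee_rot: [0.001, 0.995, 0.099, 0.001]
contact_force: [0.9, 0.1, 0.1]
width: 0.0855
gripper_force: 0.0
clock: 6.58
position: [0.5201, -0.32, 0.1777]
ee_rot: [-0.0, 0.995, 0.098, -0.0]
contact_force: [1.0, -0.3, 1.1]
width: 0.0854
gripper_force: 0.0
red ([417.9, 288.4], 1210, [41, 44]) [array([ 0.4866, -0.4129,  0.036 ]), array([ 0.4823, -0.417 ,  0.026 ])]
green ([319.9, 222.7], 1520, [44, 46]) [array([ 0.528, -0.318,  0.036]), array([ 0.5252, -0.3186,  0.026 ])]
blue ([448.2, 200.6], 1823, [51, 47]) [array([ 0.5658, -0.4144,  0.036 ]), array([ 0.5644, -0.4186,  0.026 ])]
```

View pics/w2.png

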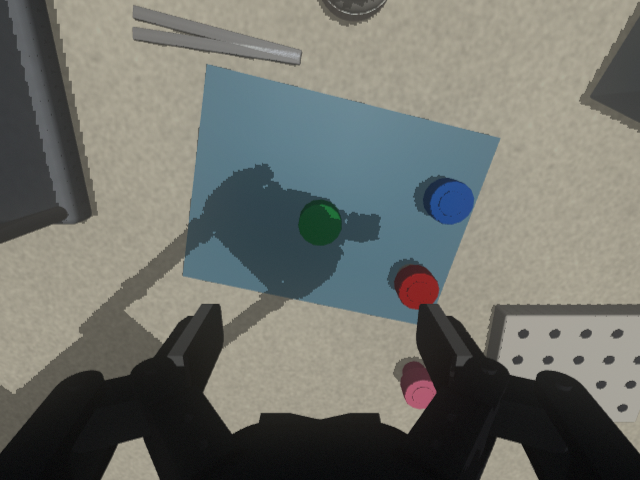

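Wrist view: green stopper (320,223), red (417,288), blue (452,202) on the mat, and pink (420,385) well off it. Moving closer to green for a second view.

```bash
python3 -m handwheel '[{"translation":[0.003,0,0.035],"angular":[0,0,0],"hand":0},{"translation":[0,0,0.035],"angular":[0,0,0],"hand":0},{"translation":[0,0,0.02],"angular":[0,0,0],"hand":0},{"translation":[0,0,0],"angular":[0,0,0],"hand":0},{"translation":[0,0,0],"angular":[0,0,0],"hand":0}]'
python3 - <<'E'
from h import *
im,c=look("wrist","w3")
im0=cv2.imread("pics/w2.png")[:,:,::-1]
for b in blobs(hue(im,"green"),80): print(b,[plane(c,b[0],z).round(4) for z in(.036,.026)])
m=hue(im,"green");ys,xs=np.nonzero(m);print(xs.min(),xs.max(),ys.min(),ys.max());go([.523,-.3195,.026],YAW)
E
```

```text
clock: 7.05
position: [0.524, -0.3197, 0.0893]
ee_rot: [0.001, 0.995, 0.098, 0.001]
contact_force: [0.6, 0.5, 0.5]
width: 0.0853
gripper_force: 0.0
([318.6, 269.5], 3221, [62, 66]) [array([ 0.5295, -0.3175,  0.036 ]), array([ 0.5252, -0.3183,  0.026 ])]
288 349 237 302
rot [ 0.2 -0.2 -0. ] shift mm [-1.5 -1.1 64.4]
```

Run:
```python
from h import *
s=manip.get_state();c=cam("wrist",s);u=np.array([np.cos(np.radians(YAW)),np.sin(np.radians(YAW))])
p=plane(c,[318.6,302.5],.036)[:2]+.018*u;print(p)
K,o,W=c
# other end: lower front edge of head, z=.016
print(plane(c,[318.6,236.5],.016)[:2]-.018*u)
```

```text
[ 0.52668922 -0.31887604]
[ 0.52519166 -0.31926692]
```

```bash
python3 -m handwheel '[{"translation":[0,-0.001,0.03],"angular":[0,0,0],"hand":0},{"translation":[0,0,0.032],"angular":[0,0,0],"hand":0},{"translation":[0,0,0],"angular":[0,0,0],"hand":0.3},{"translation":[0,0,0],"angular":[0,0,0],"hand":0.5},{"translation":[0,0,0],"angular":[0,0,0],"hand":0.7},{"translation":[0,0,0],"angular":[0,0,0],"hand":0.7},{"translation":[0,0,0],"angular":[0,0,0],"hand":0.7}]' 35
python3 -m handwheel '[{"translation":[0,0,-0.03],"angular":[0,0,0],"hand":0.7},{"translation":[0,0,-0.04],"angular":[0,0,0],"hand":0.7},{"translation":[0,0,-0.04],"angular":[0,0,0],"hand":0.7},{"translation":[0,0,-0.04],"angular":[0,0,0],"hand":0.7},{"translation":[0,0,-0.04],"angular":[0,0,0],"hand":0.7},{"translation":[0,0,0],"angular":[0,0,0],"hand":0.7},{"translation":[0,0,0],"angular":[0,0,0],"hand":0.7}]'
python3 - <<'E'
from h import *
go([*hg(),.22],YAW);print(hg())
im,c=look("wrist","w4");s=manip.get_state()
for b in blobs(hue(im,"green"),80): print(b)
ys,xs=np.nonzero(hue(im,"green"));print(xs.min(),xs.max(),ys.min(),ys.max())
E
```

```text
clock: 7.68
position: [0.5246, -0.3196, 0.029]
ee_rot: [0.002, 0.995, 0.098, 0.002]
contact_force: [-0.1, 1.2, 6.5]
width: 0.0348
gripper_force: 34.5
clock: 8.27
position: [0.5243, -0.3194, 0.2206]
ee_rot: [0.003, 0.995, 0.098, 0.003]
contact_force: [0.1, -0.7, -1.0]
width: 0.035
gripper_force: 35.1
rot [ 0.4 -0.3 -0. ] shift mm [  52.6 -336.3    0.6]
[0.50995083 0.02072431]
([319.5, 328.5], 6110, [86, 94])
277 362 280 373
```

View pics/w4.png

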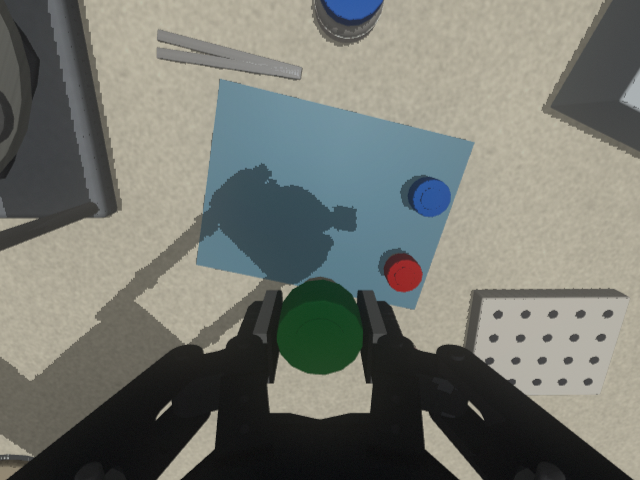

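Green head is held centrally at (319,327). Carrying it over the gap.

```bash
python3 -m handwheel '[{"translation":[0.0058,-0.0374,0],"angular":[0,0,0],"hand":0.7},{"translation":[0.0058,-0.0374,0],"angular":[0,0,0],"hand":0.7},{"translation":[0.0058,-0.0374,0],"angular":[0,0,0],"hand":0.7},{"translation":[0.0058,-0.0374,0],"angular":[0,0,0],"hand":0.7},{"translation":[0.0058,-0.0374,0],"angular":[0,0,0],"hand":0.7},{"translation":[0.0058,-0.0374,0],"angular":[0,0,0],"hand":0.7},{"translation":[0.0058,-0.0374,0],"angular":[0,0,0],"hand":0.7},{"translation":[0.0058,-0.0374,0],"angular":[0,0,0],"hand":0.7},{"translation":[0.0058,-0.0374,0],"angular":[0,0,0],"hand":0.7}]'
python3 -m handwheel '[{"translation":[0,0,0],"angular":[0,0,0],"hand":0.7},{"translation":[0,0,0],"angular":[0,0,0],"hand":0.7}]'
python3 - <<'E'
from h import *
go([*hg(),.16],YAW);s=manip.get_state()
im,c=look("wrist","w5")
r=q(s["ee_rot"]).as_matrix();ys,xs=np.nonzero(hue(cv2.imread("pics/w4.png")[:,:,::-1],"green"))
i=manip.camera_info("wrist");T=np.array(i["tool_from_camera"])
d=T[:3,:3]@np.linalg.solve(c[0],[319.5,373.5,1]);l=(-.007-T[2,3])/d[2];print("tool x of head centre",T[0,3]+l*d[0]+.018)
im,c=look("top","top2")
cv2.imwrite("pics/top2c.png",cv2.resize(im[180:310,250:390],None,fx=4,fy=4,interpolation=3)[:,:,::-1])
print([plane(c,(319.8,270.4),z) for z in(.11,.136)])
E
```

```text
clock: 9.07
position: [0.5065, 0.0238, 0.2142]
ee_rot: [-0.0, 0.995, 0.098, -0.002]
contact_force: [0.5, -0.0, -1.5]
width: 0.0352
gripper_force: 35.2
clock: 9.23
position: [0.5068, 0.0239, 0.2144]
ee_rot: [-0.0, 0.995, 0.1, -0.002]
contact_force: [0.1, -0.0, 0.1]
width: 0.0348
gripper_force: 35.3
rot [-0.   0.2  0.2] shift mm [ 2.4  3.8 54.4]
tool x of head centre 0.002947689572277531
[array([0.50851013, 0.01442626, 0.11      ]), array([0.50587726, 0.01409666, 0.136     ])]
```

View pics/w5.png

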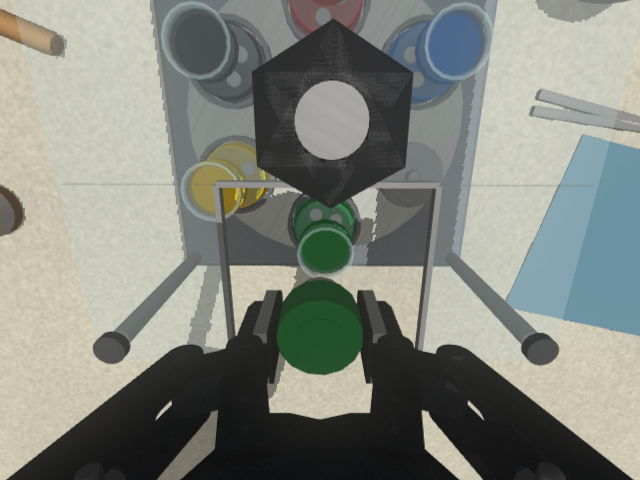

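Wrist view: green flask mouth at (326,251) in the gap, ahead of the held stopper (319,327). Computing the offset.

Run:
```python
from h import *
c=cam("wrist",manip.get_state());p=plane(c,(326,251),.136);print(p,hg())
print("knob disc",plane(c,(332,120),.222))
c=cam("top")
im=cv2.imread("pics/w5.png");cv2.imwrite("pics/w5c.png",cv2.resize(im[180:300,270:380],None,fx=5,fy=5,interpolation=3))
```

```text
[0.51534731 0.01960648 0.136     ] [0.50995083 0.02072431]
knob disc [0.59172172 0.03498665 0.222     ]
```

View pics/w5c.png

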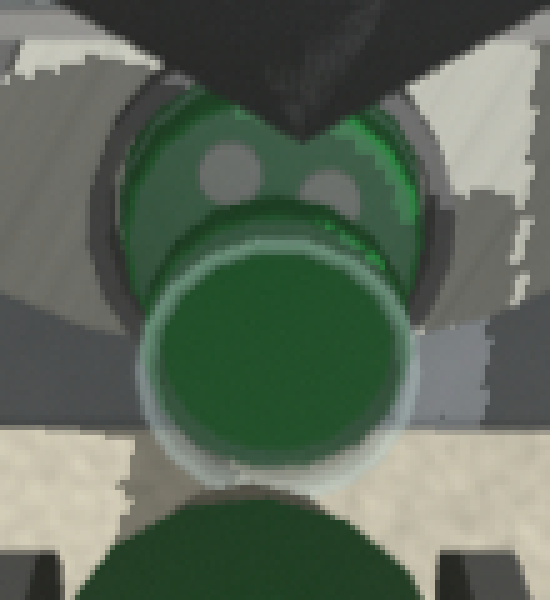

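```bash
python3 -m handwheel '[{"translation":[0.0035,0.0048,0.02],"angular":[0,0,0],"hand":0.7},{"translation":[0,0,0.02],"angular":[0,0,0],"hand":0.7},{"translation":[0,0,0],"angular":[0,0,0],"hand":0.7},{"translation":[0,0,0.005],"angular":[0,0,0],"hand":0.7},{"translation":[0,0,0.005],"angular":[0,0,0],"hand":0.7},{"translation":[0,0,0],"angular":[0,0,0],"hand":0.7}]'
python3 - <<'E'
from h import *
im,c=look("wrist");cv2.imwrite("pics/w6c.png",im[170:400,220:420][:,:,::-1].repeat(3,0).repeat(3,1)[:600]);go([*hg(),.148],YAW)
E
```

```text
clock: 9.83
position: [0.5126, 0.0173, 0.1657]
ee_rot: [0.0, 0.995, 0.097, -0.0]
contact_force: [0.4, 0.4, -0.9]
width: 0.0347
gripper_force: 35.3
rot [ 0.  -0.  -0.1] shift mm [-2.2 -3.7 18.1]
```

View pics/w6c.png

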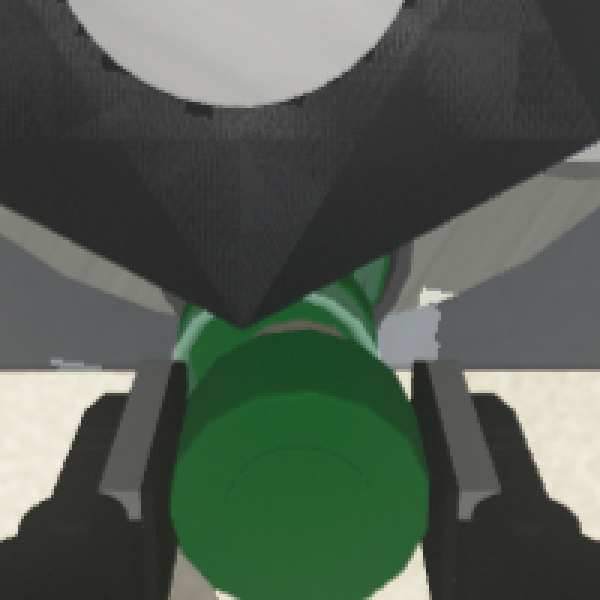

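The mouth's arc is centred at about column 312 and the stopper at 320, so the stopper sits about 4 mm off towards +tool y. That agrees with the model's −3.7. I'll correct it and check again.

```bash
python3 - <<'E'
from h import *
s=manip.get_state();c=cam("wrist",s);r=q(s["ee_rot"])
print("mouth x,y tool",(r.inv().apply(plane(c,(312,267),.136)-s["position"])*1e3).round(1)-[18,0,0])
E
python3 -m handwheel '[{"translation":[-0.0008,-0.0036,0],"angular":[0,0,0],"hand":0.7},{"translation":[0,0,0],"angular":[0,0,0],"hand":0.7},{"translation":[0,0,0],"angular":[0,0,0],"hand":0.7}]'
python3 - <<'E'
from h import *
go([*hg(),.148],YAW)
im,c=look("wrist","w7");cv2.imwrite("pics/w7c.png",cv2.resize(im[240:320,260:380],None,fx=5,fy=5,interpolation=3)[:,:,::-1])
E
```

```text
mouth x,y tool [-0.8 -4.4 30.1]
clock: 10.13
position: [0.5114, 0.0216, 0.1666]
ee_rot: [0.0, 0.995, 0.098, 0.001]
contact_force: [0.2, -0.8, -0.5]
width: 0.0352
gripper_force: 35.3
rot [ 0.  -0.1 -0. ] shift mm [-1.6  0.6 18.6]
```

View pics/w7c.png

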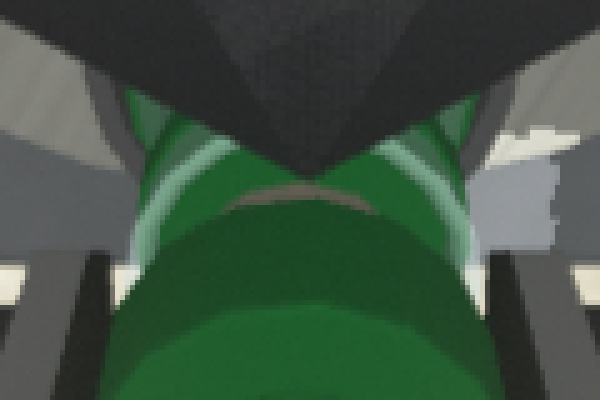

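```bash
python3 -m handwheel '[{"translation":[-0.0005,0,0.004],"angular":[0,0,0],"hand":0.7},{"translation":[0,0,0.003],"angular":[0,0,0],"hand":0.7},{"translation":[0,0,0.003],"angular":[0,0,0],"hand":0.7},{"translation":[0,0,0],"angular":[0,0,0],"hand":0.7}]'
python3 -m handwheel '[{"translation":[0,0,0.003],"angular":[0,0,0],"hand":0.7},{"translation":[0,0,0.002],"angular":[0,0,0],"hand":0.7},{"translation":[0,0,0],"angular":[0,0,0],"hand":0.7}]'
```

```text
clock: 10.52
position: [0.5101, 0.0213, 0.1551]
ee_rot: [-0.0, 0.995, 0.098, -0.001]
contact_force: [0.4, -0.2, -0.1]
width: 0.0347
gripper_force: 35.3
clock: 10.77
position: [0.5113, 0.021, 0.1534]
ee_rot: [0.001, 0.995, 0.098, 0.001]
contact_force: [-4.2, 0.4, 14.7]
width: 0.0348
gripper_force: 44.2
```

```bash
python3 -m handwheel '[{"translation":[-0.0012,0,-0.001],"angular":[0,0,0],"hand":0.7},{"translation":[0,0,0.001],"angular":[0,0,0],"hand":0.7},{"translation":[0,0,0.001],"angular":[0,0,0],"hand":0.7},{"translation":[0,0,0],"angular":[0,0,0],"hand":0.7}]'
python3 - <<'E'
from h import *
go([*hg(),.148],YAW)
im,c=look("scene","s2");cv2.imwrite("pics/s2c.png",cv2.resize(im[150:300,240:400],None,fx=4,fy=4,interpolation=3)[:,:,::-1])
im,c=look("wrist","w8")
E
```

```text
clock: 11.1
position: [0.511, 0.0209, 0.1532]
ee_rot: [0.001, 0.995, 0.098, 0.002]
contact_force: [-2.8, -0.4, 18.2]
width: 0.0348
gripper_force: 46.1
rot [ 0.1 -0.3 -0. ] shift mm [-1.1 -0.1  5.2]
```

View pics/w8.png

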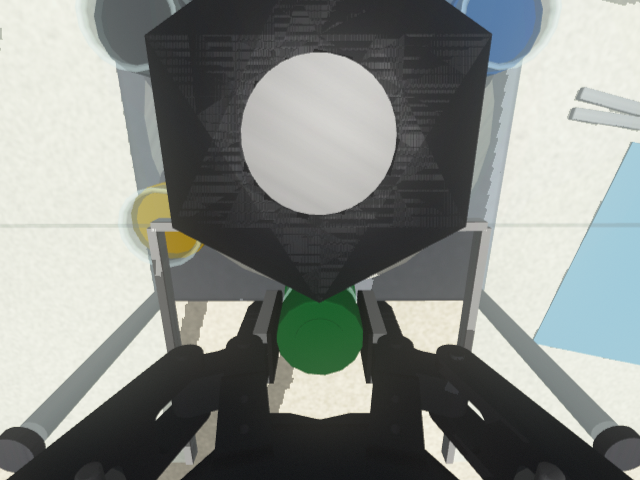

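Probable cause: at this grip height the fingertips (about 6 mm below the head) land on the rim of the neck before the stopper is home. I'll open slightly within the gap so it drops, then press the head from above with the fingers shut.

```bash
python3 -m handwheel '[{"translation":[0,0,-0.002],"angular":[0,0,0],"hand":0.7},{"translation":[0,0,0],"angular":[0,0,0],"hand":0.5},{"translation":[0,0,0],"angular":[0,0,0],"hand":0.4},{"translation":[0,0,0],"angular":[0,0,0],"hand":0.4},{"translation":[0,0,-0.02],"angular":[0,0,0],"hand":0.4},{"translation":[0,0,-0.02],"angular":[0,0,0],"hand":0.4},{"translation":[0,0,0],"angular":[0,0,0],"hand":1},{"translation":[0,0,0],"angular":[0,0,0],"hand":1},{"translation":[0,0,0],"angular":[0,0,0],"hand":1},{"translation":[0,0,0],"angular":[0,0,0],"hand":1}]'
python3 - <<'E'
from h import *
im,c=look("wrist","w9");ys,xs=np.nonzero(hue(im,"green"));b=blobs(hue(im,"green"),150);print(b,c[1])
im,c=look("top","t3");print(blobs(hue(im,"green")));print(manip.get_state()["width"])
go([*hg(),.18],YAW)
E
```

```text
clock: 12.03
position: [0.5086, 0.0211, 0.1907]
ee_rot: [-0.0, 0.995, 0.098, -0.001]
contact_force: [0.3, 0.6, -0.4]
width: 0.0032
gripper_force: 0.0
[([325.7, 237.7], 362, [62, 40]), ([320.8, 273.5], 2685, [66, 72])] [0.59074372 0.03815167 0.31418359]
[]
-0.00026851209942075244
rot [-0.   0.1 -0.1] shift mm [ 1.   0.6 10.8]
```

```bash
python3 -m handwheel '[{"translation":[0.001,0,0.008],"angular":[0,0,0],"hand":1},{"translation":[0,0,0.002],"angular":[0,0,0],"hand":1},{"translation":[0,0,0.002],"angular":[0,0,0],"hand":1},{"translation":[0,0,0],"angular":[0,0,0],"hand":1}]'
python3 -m handwheel '[{"translation":[0,0,0.001],"angular":[0,0,0],"hand":1},{"translation":[0,0,0.001],"angular":[0,0,0],"hand":1},{"translation":[0,0,0.001],"angular":[0,0,0],"hand":1},{"translation":[0,0,0.001],"angular":[0,0,0],"hand":1},{"translation":[0,0,0],"angular":[0,0,0],"hand":1}]'
```

```text
clock: 12.47
position: [0.51, 0.0213, 0.179]
ee_rot: [-0.0, 0.995, 0.098, -0.001]
contact_force: [-0.2, -0.1, 0.5]
width: 0.0001
gripper_force: 0.0
clock: 12.88
position: [0.5104, 0.0212, 0.1759]
ee_rot: [0.0, 0.995, 0.098, -0.0]
contact_force: [-0.1, -0.5, 0.7]
width: 0.0001
gripper_force: 0.0
```

```bash
python3 -m handwheel '[{"translation":[0,0,0.001],"angular":[0,0,0],"hand":1},{"translation":[0,0,0.001],"angular":[0,0,0],"hand":1},{"translation":[0,0,0],"angular":[0,0,0],"hand":1}]'
python3 -m handwheel '[{"translation":[0,0,0.001],"angular":[0,0,0],"hand":1},{"translation":[0,0,0.001],"angular":[0,0,0],"hand":1},{"translation":[0,0,0],"angular":[0,0,0],"hand":1}]'
```

```text
clock: 13.13
position: [0.5107, 0.0212, 0.1747]
ee_rot: [0.0, 0.995, 0.098, 0.0]
contact_force: [-1.2, 0.4, 4.2]
width: 0.0001
gripper_force: 2.3
clock: 13.38
position: [0.5112, 0.0212, 0.1747]
ee_rot: [0.0, 0.995, 0.098, 0.001]
contact_force: [-3.6, 1.0, 14.8]
width: -0.0002
gripper_force: 7.7
```

Head top is at 0.156, so green is fully home. Next, −120° to bring blue into the gap.

```bash
python3 -m handwheel '[{"translation":[0,0,-0.03],"angular":[0,0,0],"hand":0.9},{"translation":[0,0,-0.035],"angular":[0,0,0],"hand":0.5},{"translation":[0,0,-0.035],"angular":[0,0,0],"hand":0},{"translation":[0,0,-0.022],"angular":[0,0,0],"hand":0},{"translation":[0.039,0,0],"angular":[0,0,0],"hand":0},{"translation":[0.039,0,0],"angular":[0,0,0],"hand":0},{"translation":[0,0,0],"angular":[0,0,-7],"hand":0},{"translation":[0,0,0],"angular":[0,0,-7],"hand":0},{"translation":[0,0,0],"angular":[0,0,-7],"hand":0},{"translation":[0,0,0],"angular":[0,0,-7],"hand":0}]' 50
python3 -m handwheel '[{"translation":[0,0,0],"angular":[0,0,-7],"hand":0},{"translation":[0,0,0],"angular":[0,0,-7],"hand":0},{"translation":[0,0,0],"angular":[0,0,-7],"hand":0},{"translation":[0,0,0],"angular":[0,0,-7],"hand":0},{"translation":[0,0,0],"angular":[0,0,-4],"hand":0},{"translation":[0,0,0],"angular":[0,0,0],"hand":0},{"translation":[0,0,0],"angular":[0,0,0],"hand":0}]'
python3 -c "
from h import *
go([*C,.199],YAW+60)
im,c=look('top','t4');print([ (k,blobs(hue(im,k))) for k in('red','green','blue')])"
```

```text
clock: 14.22
position: [0.5872, 0.0365, 0.2934]
ee_rot: [-0.0, 0.941, 0.339, -0.0]
contact_force: [-1.0, 0.9, 0.2]
width: 0.0856
gripper_force: 0.0
clock: 14.8
position: [0.5869, 0.0364, 0.2938]
ee_rot: [-0.0, 0.813, 0.582, -0.0]
contact_force: [-0.3, -0.4, 0.6]
width: 0.0851
gripper_force: 0.0
rot [-0.   0.  -0.2] shift mm [ 0.4  1.4 94.8]
[('red', [([492.0, 283.3], 149, [15, 13])]), ('green', [([319.7, 269.1], 56, [6, 15])]), ('blue', [([447.6, 194.8], 275, [20, 19]), ([491.2, 251.6], 171, [15, 14])])]
```

```bash
python3 -m handwheel '[{"translation":[0,0.001,0.03],"angular":[0,0,0],"hand":0},{"translation":[0,0,0.033],"angular":[0,0,0],"hand":0},{"translation":[0,0,0.033],"angular":[0,0,0],"hand":0},{"translation":[0,0,0],"angular":[0,0,0],"hand":0.3},{"translation":[0,0,0],"angular":[0,0,0],"hand":0.6},{"translation":[0,0,0],"angular":[0,0,0],"hand":0.6},{"translation":[0,0,0],"angular":[0,0,0],"hand":0.6},{"translation":[0,0,0],"angular":[0,0,0],"hand":0.6}]' 50
python3 -m handwheel '[{"translation":[0,0,0],"angular":[0,0,5],"hand":0.6},{"translation":[0,0,0],"angular":[0,0,6],"hand":0.6},{"translation":[0,0,0],"angular":[0,0,6],"hand":0.6},{"translation":[0,0,0],"angular":[0,0,6],"hand":0.6},{"translation":[0,0,0],"angular":[0,0,6],"hand":0.6},{"translation":[0,0,0],"angular":[0,0,6],"hand":0.6},{"translation":[0,0,0],"angular":[0,0,6],"hand":0.6},{"translation":[0,0,0],"angular":[0,0,6],"hand":0.6},{"translation":[0,0,0],"angular":[0,0,6],"hand":0.6},{"translation":[0,0,0],"angular":[0,0,6],"hand":0.6}]'
python3 -c "
from h import *
go([*C,.199],YAW)"
```

```text
clock: 15.52
position: [0.5886, 0.0363, 0.2001]
ee_rot: [0.001, 0.813, 0.582, 0.001]
contact_force: [-1.1, -0.2, 1.9]
width: 0.0495
gripper_force: 59.9
clock: 16.35
position: [0.5884, 0.0365, 0.2001]
ee_rot: [0.0, 0.995, 0.104, 0.001]
contact_force: [-2.2, 1.3, 2.6]
width: 0.0495
gripper_force: 60.0
rot [ 0.  -0.1  0.7] shift mm [0.  0.1 1.1]
```

C is confirmed. Continuing another −60°.

```bash
python3 -m handwheel '[{"translation":[0,0,0],"angular":[0,0,6.8],"hand":0.6},{"translation":[0,0,0],"angular":[0,0,6],"hand":0.6},{"translation":[0,0,0],"angular":[0,0,6],"hand":0.6},{"translation":[0,0,0],"angular":[0,0,6],"hand":0.6},{"translation":[0,0,0],"angular":[0,0,6],"hand":0.6},{"translation":[0,0,0],"angular":[0,0,6],"hand":0.6},{"translation":[0,0,0],"angular":[0,0,6],"hand":0.6},{"translation":[0,0,0],"angular":[0,0,6],"hand":0.6},{"translation":[0,0,0],"angular":[0,0,6],"hand":0.6},{"translation":[0,0,0],"angular":[0,0,6],"hand":0.6}]'
python3 -m handwheel '[{"translation":[0,0,0],"angular":[0,0,0],"hand":0.6},{"translation":[0,0,0],"angular":[0,0,0],"hand":0.1},{"translation":[0,0,0],"angular":[0,0,0],"hand":0.1},{"translation":[0,0,0],"angular":[0,0,0],"hand":0.1},{"translation":[0,0,-0.03],"angular":[0,0,0],"hand":0},{"translation":[0,0,-0.035],"angular":[0,0,0],"hand":0},{"translation":[0,0,-0.03],"angular":[0,0,0],"hand":0}]'
python3 -c "
from h import *
go([.562,-.4195,.19],YAW)"
```

```text
clock: 17.18
position: [0.5884, 0.0368, 0.2001]
ee_rot: [-0.001, 0.911, -0.413, 0.001]
contact_force: [0.5, 4.0, 2.5]
width: 0.0496
gripper_force: 60.1
clock: 17.77
position: [0.5882, 0.0358, 0.2943]
ee_rot: [0.0, 0.912, -0.411, 0.0]
contact_force: [0.9, 0.4, -0.3]
width: 0.0853
gripper_force: 0.0
rot [  0.   -0.  -59.8] shift mm [-114.9  441.3  104.3]
```

```bash
python3 -m handwheel '[{"translation":[0,0,0],"angular":[0,0,-6.7],"hand":0},{"translation":[0,0,0],"angular":[0,0,-6.7],"hand":0},{"translation":[0,0,0],"angular":[0,0,-6.7],"hand":0},{"translation":[0,0,0],"angular":[0,0,-6.7],"hand":0},{"translation":[0,0,0],"angular":[0,0,-6.7],"hand":0},{"translation":[0,0,0],"angular":[0,0,-6.7],"hand":0},{"translation":[0,0,0],"angular":[0,0,-6.7],"hand":0},{"translation":[0,0,0],"angular":[0,0,-6.7],"hand":0},{"translation":[0,0,0],"angular":[0,0,-6.2],"hand":0},{"translation":[-0.009,0.0353,0],"angular":[0,0,0],"hand":0}]'
python3 -m handwheel '[{"translation":[-0.0096,0.0369,0],"angular":[0,0,0],"hand":0},{"translation":[-0.0096,0.0369,0],"angular":[0,0,0],"hand":0},{"translation":[-0.0096,0.0369,0],"angular":[0,0,0],"hand":0},{"translation":[-0.0096,0.0369,0],"angular":[0,0,0],"hand":0},{"translation":[-0.0096,0.0369,0],"angular":[0,0,0],"hand":0},{"translation":[-0.0096,0.0369,0],"angular":[0,0,0],"hand":0},{"translation":[-0.0096,0.0369,0],"angular":[0,0,0],"hand":0},{"translation":[-0.0096,0.0369,0],"angular":[0,0,0],"hand":0},{"translation":[-0.0096,0.0369,0],"angular":[0,0,0],"hand":0},{"translation":[-0.0096,0.0369,0],"angular":[0,0,0],"hand":0}]'
python3 -m handwheel '[{"translation":[-0.009,0.0369,0],"angular":[0,0,0],"hand":0},{"translation":[0,0,0.035],"angular":[0,0,0],"hand":0},{"translation":[0,0,0.035],"angular":[0,0,0],"hand":0},{"translation":[0,0,0.035],"angular":[0,0,0],"hand":0},{"translation":[0,0,0.035],"angular":[0,0,0],"hand":0},{"translation":[0,0,0.035],"angular":[0,0,0],"hand":0},{"translation":[0,0,0.03],"angular":[0,0,0],"hand":0},{"translation":[0,0,0],"angular":[0,0,0],"hand":0},{"translation":[0,0,0],"angular":[0,0,0],"hand":0}]'
cat >> h.py <<'E'
def head(col,amin=800):
    im,c=look("wrist");s=manip.get_state();m=hue(im,col)
    n,l,st,ce=cv2.connectedComponentsWithStats(m)
    u=np.r_[q(s["ee_rot"]).apply([1,0,0])[:2]]
    for i in range(1,n):
        if st[i,4]<amin: continue
        x,y,w,h=st[i,:4];cx=x+(w-1)/2
        print(col,st[i,:5],plane(c,[cx,y+h-.5],.036)[:2]+.018*u,plane(c,[cx,y-.5],.016)[:2]-.018*u)
E
python3 - <<'E'
from h import *
head("blue");head("red")
go([.5625,-.419,.036],YAW)
im,c=look('top','t5');print([ (k,blobs(hue(im,k))) for k in('red','green','blue')])
E
```

```text
clock: 18.6
position: [0.5867, 0.0043, 0.2931]
ee_rot: [-0.002, 0.995, 0.103, 0.001]
contact_force: [-0.3, -0.6, -0.5]
width: 0.0855
gripper_force: 0.0
clock: 19.43
position: [0.5635, -0.3833, 0.2931]
ee_rot: [0.0, 0.995, 0.098, 0.0]
contact_force: [1.2, 0.4, 0.9]
width: 0.0855
gripper_force: 0.0
clock: 20.18
position: [0.5614, -0.4185, 0.0864]
ee_rot: [-0.001, 0.995, 0.098, -0.001]
contact_force: [-0.5, -0.2, 0.0]
width: 0.0851
gripper_force: 0.0
blue [ 289  236   63   68 3372] [ 0.56475072 -0.41728982] [ 0.56355322 -0.4175193 ]
red [ 262  347   54   62 2732] [ 0.48469048 -0.41373838] [ 0.48211672 -0.41353009]
rot [ 0.2 -0.1 -0. ] shift mm [-0.8 -1.4 54.3]
[('red', []), ('green', []), ('blue', [([447.6, 194.8], 272, [19, 19]), ([491.6, 256.0], 49, [14, 6]), ([317.2, 269.6], 131, [13, 13])])]
```

```bash
python3 -m handwheel '[{"translation":[0,-0.0012,0.03],"angular":[0,0,0],"hand":0},{"translation":[0,0,0.021],"angular":[0,0,0],"hand":0},{"translation":[0,0,0],"angular":[0,0,0],"hand":0},{"translation":[0,0,0],"angular":[0,0,0],"hand":0.3},{"translation":[0,0,0],"angular":[0,0,0],"hand":0.5},{"translation":[0,0,0],"angular":[0,0,0],"hand":0.7},{"translation":[0,0,0],"angular":[0,0,0],"hand":0.7},{"translation":[0,0,0],"angular":[0,0,0],"hand":0.7}]' 35
python3 -m handwheel '[{"translation":[0,0,-0.03],"angular":[0,0,0],"hand":0.7},{"translation":[0,0,-0.04],"angular":[0,0,0],"hand":0.7},{"translation":[0,0,-0.04],"angular":[0,0,0],"hand":0.7},{"translation":[0,0,-0.04],"angular":[0,0,0],"hand":0.7},{"translation":[0,0,-0.04],"angular":[0,0,0],"hand":0.7},{"translation":[0,0,0],"angular":[0,0,0],"hand":0.7},{"translation":[0,0,0],"angular":[0,0,0],"hand":0.7}]'
python3 - <<'E'
from h import *
go([*hg(),.22],YAW);head("blue",3000)
E
```

```text
clock: 21.0
position: [0.5629, -0.4185, 0.0392]
ee_rot: [0.001, 0.995, 0.098, 0.001]
contact_force: [-0.2, 0.3, 5.8]
width: 0.0341
gripper_force: 34.5
clock: 21.58
position: [0.5632, -0.4187, 0.2314]
ee_rot: [0.003, 0.995, 0.098, 0.003]
contact_force: [0.1, -0.6, -0.8]
width: 0.0346
gripper_force: 35.3
rot [ 0.4 -0.3 -0. ] shift mm [  33.9 -441.4   11.4]
blue [ 280  271   80   87 5491] [ 0.42150287 -0.44754531] [ 0.48145599 -0.43582766]
```

```bash
python3 -m handwheel '[{"translation":[0.0028,-0.0368,0],"angular":[0,0,0],"hand":0.7},{"translation":[0.0028,-0.0368,0],"angular":[0,0,0],"hand":0.7},{"translation":[0.0028,-0.0368,0],"angular":[0,0,0],"hand":0.7},{"translation":[0.0028,-0.0368,0],"angular":[0,0,0],"hand":0.7},{"translation":[0.0028,-0.0368,0],"angular":[0,0,0],"hand":0.7},{"translation":[0.0028,-0.0368,0],"angular":[0,0,0],"hand":0.7},{"translation":[0.0028,-0.0368,0],"angular":[0,0,0],"hand":0.7},{"translation":[0.0028,-0.0368,0],"angular":[0,0,0],"hand":0.7},{"translation":[0.0028,-0.0368,0],"angular":[0,0,0],"hand":0.7},{"translation":[0.0028,-0.0368,0],"angular":[0,0,0],"hand":0.7}]'
python3 -m handwheel '[{"translation":[0.0028,-0.0368,0],"angular":[0,0,0],"hand":0.7},{"translation":[0.0028,-0.0368,0],"angular":[0,0,0],"hand":0.7},{"translation":[0,0,0.01],"angular":[0,0,0],"hand":0.7},{"translation":[0,0,0],"angular":[0,0,0],"hand":0.7},{"translation":[0,0,0],"angular":[0,0,0],"hand":0.7},{"translation":[0,0,0],"angular":[0,0,0],"hand":0.7}]'
cat >> h.py <<'E'
def seat(col,ztop):
    """mouth ring and held head in the tool frame (mm), from the wrist view"""
    im,c=look("wrist","seat_"+col);s=manip.get_state();T=np.array(manip.camera_info("wrist")["tool_from_camera"]);r=q(s["ee_rot"])
    for b in blobs(hue(im,col),150): print(b)
    n,l,st,ce=cv2.connectedComponentsWithStats(hue(im,col));i=1+np.argmax(st[1:,4]);x,y,w,h=st[i,:4]
    d=T[:3,:3]@np.linalg.solve(c[0],[x+(w-1)/2,y+h-.5,1]);p=T[:3,3]+d*(ztop-T[2,3])/d[2];print("head",st[i],(p*1e3).round(1)+[18,0,0])
    go([*hg(),.158],YAW)
E
python3 - <<'E'
from h import *
seat("blue",.002)
im=cv2.imread("pics/seat_blue.png");cv2.imwrite("pics/sbc.png",cv2.resize(im[150:290,260:380],None,fx=5,fy=4,interpolation=3))
E
```

```text
clock: 22.47
position: [0.5158, -0.0493, 0.2249]
ee_rot: [-0.001, 0.995, 0.098, -0.002]
contact_force: [0.2, -0.8, -1.1]
width: 0.0348
gripper_force: 35.3
clock: 22.97
position: [0.5086, 0.021, 0.2162]
ee_rot: [0.0, 0.995, 0.098, -0.001]
contact_force: [-0.6, 0.1, -0.9]
width: 0.0347
gripper_force: 35.4
([321.0, 220.1], 624, [59, 42])
([320.2, 250.5], 1360, [47, 37])
([319.4, 314.8], 5572, [80, 88])
head [ 280  270   80   88 5572] [ 3.9 -0.7  2. ]
rot [ 0.   0.1 -0.1] shift mm [ 1.   0.3 58.5]
```

View pics/sbc.png

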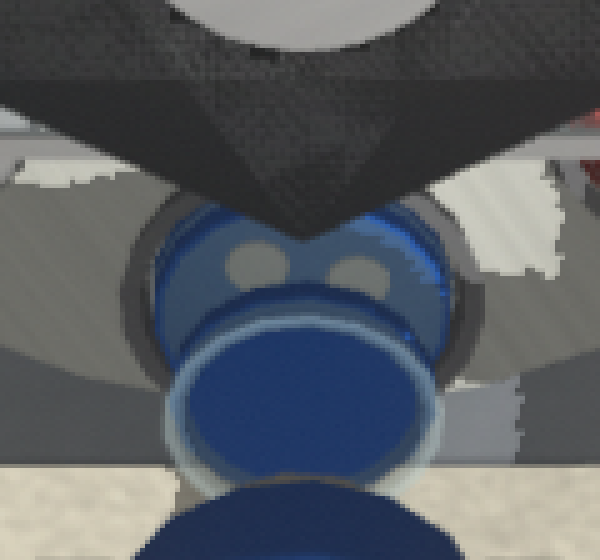

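Wrist view: blue flask mouth at about (321,252), laterally in line with the held stopper (319.5). Only about 1 mm forward is needed, so I'm descending.

```bash
python3 -m handwheel '[{"translation":[0.0008,0,0.02],"angular":[0,0,0],"hand":0.7},{"translation":[0,0,0.02],"angular":[0,0,0],"hand":0.7},{"translation":[0,0,0.004],"angular":[0,0,0],"hand":0.7},{"translation":[0,0,0],"angular":[0,0,0],"hand":0.7},{"translation":[0,0,0],"angular":[0,0,0],"hand":0.7}]'
python3 -c "
from h import *
go([*hg(),.158],YAW)"
```

```text
clock: 23.43
position: [0.5101, 0.0214, 0.1734]
ee_rot: [0.0, 0.995, 0.097, 0.0]
contact_force: [-0.5, 0.3, 0.2]
width: 0.0346
gripper_force: 35.4
rot [ 0.  -0.  -0.1] shift mm [-0.3  0.6 15.4]
```

```bash
python3 -m handwheel '[{"translation":[0,0.0005,0.004],"angular":[0,0,0],"hand":0.7},{"translation":[0,0,0.004],"angular":[0,0,0],"hand":0.7},{"translation":[0,0,0.003],"angular":[0,0,0],"hand":0.7},{"translation":[0,0,0],"angular":[0,0,0],"hand":0.7}]'
python3 -m handwheel '[{"translation":[0,0,0.0015],"angular":[0,0,0],"hand":0.7},{"translation":[0,0,0.0015],"angular":[0,0,0],"hand":0.7},{"translation":[0,0,0],"angular":[0,0,0],"hand":0.7}]'
```

```text
clock: 23.77
position: [0.5093, 0.0217, 0.1616]
ee_rot: [-0.0, 0.995, 0.098, -0.0]
contact_force: [0.1, -0.2, -0.7]
width: 0.0345
gripper_force: 35.4
clock: 24.02
position: [0.5099, 0.0217, 0.1592]
ee_rot: [0.0, 0.995, 0.098, 0.0]
contact_force: [-0.4, -0.1, 0.4]
width: 0.0346
gripper_force: 35.5
```

```bash
python3 -m handwheel '[{"translation":[0,0,0.0015],"angular":[0,0,0],"hand":0.7},{"translation":[0,0,0.001],"angular":[0,0,0],"hand":0.7},{"translation":[0,0,0],"angular":[0,0,0],"hand":0.7}]'
python3 -m handwheel '[{"translation":[0,0,0],"angular":[0,0,0],"hand":0.5},{"translation":[0,0,0],"angular":[0,0,0],"hand":0.4},{"translation":[0,0,0],"angular":[0,0,0],"hand":0.4},{"translation":[0,0,-0.02],"angular":[0,0,0],"hand":0.4},{"translation":[0,0,-0.015],"angular":[0,0,0],"hand":0.4},{"translation":[0,0,0],"angular":[0,0,0],"hand":1},{"translation":[0,0,0],"angular":[0,0,0],"hand":1},{"translation":[0,0,0],"angular":[0,0,0],"hand":1},{"translation":[0,0,0],"angular":[0,0,0],"hand":1},{"translation":[0,0,0],"angular":[0,0,0],"hand":1}]'
```

```text
clock: 24.27
position: [0.5103, 0.0218, 0.1591]
ee_rot: [0.0, 0.995, 0.098, 0.001]
contact_force: [-4.1, 0.2, 15.8]
width: 0.0347
gripper_force: 36.9
clock: 25.1
position: [0.509, 0.0217, 0.1904]
ee_rot: [-0.0, 0.995, 0.098, -0.001]
contact_force: [0.9, 0.2, 0.1]
width: 0.0001
gripper_force: 0.0
```

```bash
python3 -m handwheel '[{"translation":[0.001,0,0.008],"angular":[0,0,0],"hand":1},{"translation":[0,0,0.004],"angular":[0,0,0],"hand":1},{"translation":[0,0,0.002],"angular":[0,0,0],"hand":1},{"translation":[0,0,0],"angular":[0,0,0],"hand":1}]'
python3 -m handwheel '[{"translation":[0,0,0.001],"angular":[0,0,0],"hand":1},{"translation":[0,0,0.001],"angular":[0,0,0],"hand":1},{"translation":[0,0,0.001],"angular":[0,0,0],"hand":1},{"translation":[0,0,0],"angular":[0,0,0],"hand":1}]'
```

```text
clock: 25.43
position: [0.51, 0.0219, 0.1764]
ee_rot: [-0.0, 0.995, 0.098, -0.001]
contact_force: [-0.0, -0.4, -0.2]
width: -0.0
gripper_force: 0.0
clock: 25.77
position: [0.5109, 0.0218, 0.1748]
ee_rot: [0.0, 0.995, 0.098, 0.0]
contact_force: [-0.9, -0.3, 0.5]
width: 0.0
gripper_force: 0.0
```

```bash
python3 -m handwheel '[{"translation":[0,0,0.001],"angular":[0,0,0],"hand":1},{"translation":[0,0,0.0005],"angular":[0,0,0],"hand":1},{"translation":[0,0,0],"angular":[0,0,0],"hand":1}]'
python3 -m handwheel '[{"translation":[0,0,-0.03],"angular":[0,0,0],"hand":0.9},{"translation":[0,0,-0.035],"angular":[0,0,0],"hand":0.5},{"translation":[0,0,-0.035],"angular":[0,0,0],"hand":0},{"translation":[0,0,-0.022],"angular":[0,0,0],"hand":0},{"translation":[0.039,0,0],"angular":[0,0,0],"hand":0},{"translation":[0.039,0,0],"angular":[0,0,0],"hand":0},{"translation":[0,0,0],"angular":[0,0,0],"hand":0},{"translation":[0,0,0],"angular":[0,0,0],"hand":0}]' 50
python3 - <<'E'
from h import *
go([*C,.199],YAW)
im,c=look('top','t6');print([ (k,blobs(hue(im,k))) for k in('red','green','blue')])
E
```

```text
clock: 26.02
position: [0.5111, 0.0218, 0.1747]
ee_rot: [0.0, 0.995, 0.098, 0.001]
contact_force: [-3.2, -0.6, 9.5]
width: -0.0
gripper_force: 4.7
clock: 26.68
position: [0.5884, 0.0373, 0.2938]
ee_rot: [-0.0, 0.995, 0.098, -0.001]
contact_force: [-0.7, 0.9, 0.3]
width: 0.0852
gripper_force: 0.0
rot [-0.   0.1 -0. ] shift mm [-0.2  0.9 94.8]
[('red', [([491.9, 283.3], 151, [15, 13])]), ('green', []), ('blue', [([447.6, 194.7], 271, [19, 19]), ([316.1, 269.1], 155, [14, 16])])]
```

Blue is home too (head top 0.1557). Now −60° for red, gripping along the carousel's y.

```bash
python3 -m handwheel '[{"translation":[0,0.0008,0.03],"angular":[0,0,0],"hand":0},{"translation":[0,0,0.033],"angular":[0,0,0],"hand":0},{"translation":[0,0,0.032],"angular":[0,0,0],"hand":0},{"translation":[0,0,0],"angular":[0,0,0],"hand":0.3},{"translation":[0,0,0],"angular":[0,0,0],"hand":0.6},{"translation":[0,0,0],"angular":[0,0,0],"hand":0.6},{"translation":[0,0,0],"angular":[0,0,0],"hand":0.6},{"translation":[0,0,0],"angular":[0,0,0],"hand":0.6}]' 50
python3 -m handwheel '[{"translation":[0,0,0],"angular":[0,0,6],"hand":0.6},{"translation":[0,0,0],"angular":[0,0,6],"hand":0.6},{"translation":[0,0,0],"angular":[0,0,6],"hand":0.6},{"translation":[0,0,0],"angular":[0,0,6],"hand":0.6},{"translation":[0,0,0],"angular":[0,0,6],"hand":0.6},{"translation":[0,0,0],"angular":[0,0,6],"hand":0.6},{"translation":[0,0,0],"angular":[0,0,6],"hand":0.6},{"translation":[0,0,0],"angular":[0,0,6],"hand":0.6},{"translation":[0,0,0],"angular":[0,0,6],"hand":0.6},{"translation":[0,0,0],"angular":[0,0,6],"hand":0.6}]'
python3 -m handwheel '[{"translation":[0,0,0],"angular":[0,0,0],"hand":0.6},{"translation":[0,0,0],"angular":[0,0,0],"hand":0.6},{"translation":[0,0,0],"angular":[0,0,0],"hand":0.1},{"translation":[0,0,0],"angular":[0,0,0],"hand":0.1},{"translation":[0,0,0],"angular":[0,0,0],"hand":0.1},{"translation":[0,0,-0.03],"angular":[0,0,0],"hand":0},{"translation":[0,0,-0.035],"angular":[0,0,0],"hand":0},{"translation":[0,0,-0.03],"angular":[0,0,0],"hand":0}]'
python3 -c "
from h import *
go([.4815,-.4145,.085],YAW)"
```

```text
clock: 27.4
position: [0.5879, 0.0364, 0.2023]
ee_rot: [0.0, 0.995, 0.098, 0.001]
contact_force: [-2.0, 0.3, 3.0]
width: 0.0498
gripper_force: 57.8
clock: 28.23
position: [0.5881, 0.0371, 0.2023]
ee_rot: [-0.001, 0.91, -0.415, 0.001]
contact_force: [0.8, 4.0, 2.8]
width: 0.0492
gripper_force: 57.8
clock: 28.9
position: [0.5873, 0.0359, 0.2962]
ee_rot: [0.0, 0.911, -0.412, 0.0]
contact_force: [-0.2, -0.5, 0.0]
width: 0.0855
gripper_force: 0.0
rot [  0.  -0. -60.] shift mm [-192.   421.   211.2]
```

```bash
python3 -m handwheel '[{"translation":[0,0,0],"angular":[0,0,-6.7],"hand":0},{"translation":[0,0,0],"angular":[0,0,-6.7],"hand":0},{"translation":[0,0,0],"angular":[0,0,-6.7],"hand":0},{"translation":[0,0,0],"angular":[0,0,-6.7],"hand":0},{"translation":[0,0,0],"angular":[0,0,-6.7],"hand":0},{"translation":[0,0,0],"angular":[0,0,-6.7],"hand":0},{"translation":[0,0,0],"angular":[0,0,-6.7],"hand":0},{"translation":[0,0,0],"angular":[0,0,-6.7],"hand":0},{"translation":[0,0,0],"angular":[0,0,-6.4],"hand":0},{"translation":[-0.012,0.031,0],"angular":[0,0,0],"hand":0}]'
python3 -m handwheel '[{"translation":[-0.015,0.0325,0],"angular":[0,0,0],"hand":0},{"translation":[-0.015,0.0325,0],"angular":[0,0,0],"hand":0},{"translation":[-0.015,0.0325,0],"angular":[0,0,0],"hand":0},{"translation":[-0.015,0.0325,0],"angular":[0,0,0],"hand":0},{"translation":[-0.015,0.0325,0],"angular":[0,0,0],"hand":0},{"translation":[-0.015,0.0325,0],"angular":[0,0,0],"hand":0},{"translation":[-0.015,0.0325,0],"angular":[0,0,0],"hand":0},{"translation":[-0.015,0.0325,0],"angular":[0,0,0],"hand":0},{"translation":[-0.015,0.0325,0],"angular":[0,0,0],"hand":0},{"translation":[-0.015,0.0325,0],"angular":[0,0,0],"hand":0}]'
python3 -m handwheel '[{"translation":[-0.015,0.0325,0],"angular":[0,0,0],"hand":0},{"translation":[-0.015,0.0325,0],"angular":[0,0,0],"hand":0},{"translation":[0,0,0.035],"angular":[0,0,0],"hand":0},{"translation":[0,0,0.035],"angular":[0,0,0],"hand":0},{"translation":[0,0,0.035],"angular":[0,0,0],"hand":0},{"translation":[0,0,0.035],"angular":[0,0,0],"hand":0},{"translation":[0,0,0.035],"angular":[0,0,0],"hand":0},{"translation":[0,0,0.03],"angular":[0,0,0],"hand":0},{"translation":[0,0,0],"angular":[0,0,0],"hand":0},{"translation":[0,0,0],"angular":[0,0,0],"hand":0}]'
python3 - <<'E'
from h import *
head("red")
go([.4815,-.4145,.036],YAW)
im,c=look('top','t7');print([ (k,blobs(hue(im,k))) for k in('red','green','blue')])
E
```

```text
clock: 29.73
position: [0.5825, 0.0074, 0.2948]
ee_rot: [-0.002, 0.995, 0.103, 0.001]
contact_force: [1.5, -0.2, -0.3]
width: 0.0852
gripper_force: 0.0
clock: 30.57
position: [0.497, -0.3465, 0.295]
ee_rot: [0.0, 0.995, 0.098, 0.0]
contact_force: [0.5, -0.4, 0.7]
width: 0.0857
gripper_force: 0.0
clock: 31.4
position: [0.4803, -0.4136, 0.0887]
ee_rot: [-0.001, 0.995, 0.098, -0.001]
contact_force: [0.1, 0.6, 0.4]
width: 0.0854
gripper_force: 0.0
red [ 293  235   62   66 3182] [ 0.48472711 -0.41425307] [ 0.48276888 -0.41471606]
rot [ 0.1 -0.  -0. ] shift mm [ 0.  -0.3 54.8]
[('red', [([317.1, 269.6], 128, [13, 12])]), ('green', []), ('blue', [([447.6, 194.7], 270, [19, 18])])]
```

Red flask is in the gap (317,270 in the top view). The stopper under the hand is the saturated red one on the mat, not pink. Grasping.

```bash
python3 -m handwheel '[{"translation":[0.0012,0.0003,0.03],"angular":[0,0,0],"hand":0},{"translation":[0,0,0.023],"angular":[0,0,0],"hand":0},{"translation":[0,0,0],"angular":[0,0,0],"hand":0},{"translation":[0,0,0],"angular":[0,0,0],"hand":0.3},{"translation":[0,0,0],"angular":[0,0,0],"hand":0.5},{"translation":[0,0,0],"angular":[0,0,0],"hand":0.7},{"translation":[0,0,0],"angular":[0,0,0],"hand":0.7},{"translation":[0,0,0],"angular":[0,0,0],"hand":0.7}]' 35
python3 -m handwheel '[{"translation":[0,0,-0.03],"angular":[0,0,0],"hand":0.7},{"translation":[0,0,-0.04],"angular":[0,0,0],"hand":0.7},{"translation":[0,0,-0.04],"angular":[0,0,0],"hand":0.7},{"translation":[0,0,-0.04],"angular":[0,0,0],"hand":0.7},{"translation":[0,0,-0.035],"angular":[0,0,0],"hand":0.7},{"translation":[0,0,0],"angular":[0,0,0],"hand":0.7},{"translation":[0,0,0],"angular":[0,0,0],"hand":0.7}]'
python3 - <<'E'
from h import *
go([*hg(),.22],YAW)
E
```

```text
clock: 32.17
position: [0.4833, -0.415, 0.0391]
ee_rot: [0.001, 0.995, 0.098, 0.001]
contact_force: [-0.2, 0.1, 6.4]
width: 0.0345
gripper_force: 34.5
clock: 32.75
position: [0.4834, -0.4151, 0.2257]
ee_rot: [0.003, 0.995, 0.098, 0.002]
contact_force: [0.7, -0.3, -0.9]
width: 0.0344
gripper_force: 35.4
rot [ 0.4 -0.2 -0. ] shift mm [ 111.5 -422.2    5.7]
```

```bash
python3 -m handwheel '[{"translation":[0.0093,-0.0352,0],"angular":[0,0,0],"hand":0.7},{"translation":[0.0093,-0.0352,0],"angular":[0,0,0],"hand":0.7},{"translation":[0.0093,-0.0352,0],"angular":[0,0,0],"hand":0.7},{"translation":[0.0093,-0.0352,0],"angular":[0,0,0],"hand":0.7},{"translation":[0.0093,-0.0352,0],"angular":[0,0,0],"hand":0.7},{"translation":[0.0093,-0.0352,0],"angular":[0,0,0],"hand":0.7},{"translation":[0.0093,-0.0352,0],"angular":[0,0,0],"hand":0.7},{"translation":[0.0093,-0.0352,0],"angular":[0,0,0],"hand":0.7},{"translation":[0.0093,-0.0352,0],"angular":[0,0,0],"hand":0.7},{"translation":[0.0093,-0.0352,0],"angular":[0,0,0],"hand":0.7}]'
python3 -m handwheel '[{"translation":[0.0093,-0.0352,0],"angular":[0,0,0],"hand":0.7},{"translation":[0.0093,-0.0352,0],"angular":[0,0,0],"hand":0.7},{"translation":[0,0,0.006],"angular":[0,0,0],"hand":0.7},{"translation":[0,0,0],"angular":[0,0,0],"hand":0.7},{"translation":[0,0,0],"angular":[0,0,0],"hand":0.7},{"translation":[0,0,0],"angular":[0,0,0],"hand":0.7}]'
python3 - <<'E'
from h import *
seat("red",.002)
E
```

```text
clock: 33.58
position: [0.5035, -0.0488, 0.2205]
ee_rot: [-0.0, 0.995, 0.098, -0.001]
contact_force: [0.7, 0.1, 0.4]
width: 0.0344
gripper_force: 35.4
clock: 34.08
position: [0.509, 0.0209, 0.2153]
ee_rot: [0.0, 0.995, 0.098, -0.001]
contact_force: [-0.2, 0.3, -0.2]
width: 0.0344
gripper_force: 35.4
([321.4, 221.6], 591, [59, 43])
([320.2, 251.8], 1391, [47, 38])
([319.4, 316.6], 5595, [80, 87])
head [ 280  273   80   87 5595] [ 2.9 -0.7  2. ]
rot [ 0.   0.1 -0.1] shift mm [ 0.7  0.1 57.6]
```

```bash
python3 -m handwheel '[{"translation":[0.0014,0.0003,0.02],"angular":[0,0,0],"hand":0.7},{"translation":[0,0,0.02],"angular":[0,0,0],"hand":0.7},{"translation":[0,0,0.004],"angular":[0,0,0],"hand":0.7},{"translation":[0,0,0],"angular":[0,0,0],"hand":0.7},{"translation":[0,0,0.004],"angular":[0,0,0],"hand":0.7},{"translation":[0,0,0],"angular":[0,0,0],"hand":0.7}]'
python3 -m handwheel '[{"translation":[0,0,0.004],"angular":[0,0,0],"hand":0.7},{"translation":[0,0,0.003],"angular":[0,0,0],"hand":0.7},{"translation":[0,0,0.001],"angular":[0,0,0],"hand":0.7},{"translation":[0,0,0],"angular":[0,0,0],"hand":0.7}]'
```

```text
clock: 34.63
position: [0.5113, 0.0214, 0.1684]
ee_rot: [0.0, 0.995, 0.098, 0.0]
contact_force: [-0.4, -0.8, 0.1]
width: 0.0343
gripper_force: 35.4
clock: 34.97
position: [0.5108, 0.022, 0.1599]
ee_rot: [0.0, 0.995, 0.098, -0.0]
contact_force: [0.7, -0.5, 0.2]
width: 0.0346
gripper_force: 35.4
```

```bash
python3 -m handwheel '[{"translation":[0,0,0.0015],"angular":[0,0,0],"hand":0.7},{"translation":[0,0,0.001],"angular":[0,0,0],"hand":0.7},{"translation":[0,0,0],"angular":[0,0,0],"hand":0.7}]'
python3 -m handwheel '[{"translation":[0,0,0],"angular":[0,0,0],"hand":0.5},{"translation":[0,0,0],"angular":[0,0,0],"hand":0.4},{"translation":[0,0,0],"angular":[0,0,0],"hand":0.4},{"translation":[0,0,-0.02],"angular":[0,0,0],"hand":0.4},{"translation":[0,0,-0.015],"angular":[0,0,0],"hand":0.4},{"translation":[0,0,0],"angular":[0,0,0],"hand":1},{"translation":[0,0,0],"angular":[0,0,0],"hand":1},{"translation":[0,0,0],"angular":[0,0,0],"hand":1},{"translation":[0,0,0],"angular":[0,0,0],"hand":1},{"translation":[0,0,0],"angular":[0,0,0],"hand":1}]'
python3 -m handwheel '[{"translation":[0,0,0.008],"angular":[0,0,0],"hand":1},{"translation":[0,0,0.004],"angular":[0,0,0],"hand":1},{"translation":[0,0,0.002],"angular":[0,0,0],"hand":1},{"translation":[0,0,0],"angular":[0,0,0],"hand":1}]'
```

```text
clock: 35.22
position: [0.5113, 0.022, 0.1591]
ee_rot: [0.0, 0.995, 0.098, 0.001]
contact_force: [-2.4, 0.8, 7.6]
width: 0.0346
gripper_force: 36.3
clock: 36.05
position: [0.5102, 0.0219, 0.1915]
ee_rot: [-0.0, 0.995, 0.098, -0.001]
contact_force: [-0.1, -0.2, 0.4]
width: 0.0
gripper_force: 0.0
clock: 36.38
position: [0.5102, 0.022, 0.1774]
ee_rot: [-0.0, 0.995, 0.098, -0.001]
contact_force: [0.0, 0.5, 0.4]
width: 0.0001
gripper_force: 0.0
```

```bash
python3 -m handwheel '[{"translation":[0,0,0.0015],"angular":[0,0,0],"hand":1},{"translation":[0,0,0.0015],"angular":[0,0,0],"hand":1},{"translation":[0,0,0.001],"angular":[0,0,0],"hand":1},{"translation":[0,0,0],"angular":[0,0,0],"hand":1}]'
python3 -m handwheel '[{"translation":[0,0,-0.03],"angular":[0,0,0],"hand":0.9},{"translation":[0,0,-0.035],"angular":[0,0,0],"hand":0.5},{"translation":[0,0,-0.035],"angular":[0,0,0],"hand":0},{"translation":[0,0,-0.022],"angular":[0,0,0],"hand":0},{"translation":[0.039,0,0],"angular":[0,0,0],"hand":0},{"translation":[0.039,0,0],"angular":[0,0,0],"hand":0},{"translation":[0,0,0],"angular":[0,0,6.7],"hand":0},{"translation":[0,0,0],"angular":[0,0,6.7],"hand":0},{"translation":[0,0,0],"angular":[0,0,6.7],"hand":0}]' 50
python3 -m handwheel '[{"translation":[0,0,0],"angular":[0,0,6.7],"hand":0},{"translation":[0,0,0],"angular":[0,0,6.7],"hand":0},{"translation":[0,0,0],"angular":[0,0,6.7],"hand":0},{"translation":[0,0,0],"angular":[0,0,6.7],"hand":0},{"translation":[0,0,0],"angular":[0,0,6.7],"hand":0},{"translation":[0,0,0],"angular":[0,0,6.4],"hand":0},{"translation":[0,0,0],"angular":[0,0,0],"hand":0},{"translation":[0,0,0],"angular":[0,0,0],"hand":0}]'
python3 -c "
from h import *
go([*C,.2],YAW-60)"
```

```text
clock: 36.72
position: [0.511, 0.0219, 0.1747]
ee_rot: [0.0, 0.995, 0.098, 0.0]
contact_force: [0.4, -0.6, -0.2]
width: 0.0001
gripper_force: 0.4
clock: 37.47
position: [0.5879, 0.0373, 0.2957]
ee_rot: [0.0, 0.997, -0.08, -0.001]
contact_force: [-0.0, -0.4, -0.6]
width: 0.0852
gripper_force: 0.0
clock: 38.13
position: [0.5873, 0.0371, 0.2964]
ee_rot: [0.0, 0.911, -0.411, 0.0]
contact_force: [0.0, 0.2, 0.6]
width: 0.0852
gripper_force: 0.0
rot [ 0.  -0.   0.1] shift mm [ 1.3 -0.3 96.4]
```

Red is home as well (0.1747). Now +120° to park.

```bash
python3 -m handwheel '[{"translation":[0.001,-0.0003,0.03],"angular":[0,0,0],"hand":0},{"translation":[0,0,0.034],"angular":[0,0,0],"hand":0},{"translation":[0,0,0.033],"angular":[0,0,0],"hand":0},{"translation":[0,0,0],"angular":[0,0,0],"hand":0.3},{"translation":[0,0,0],"angular":[0,0,0],"hand":0.6},{"translation":[0,0,0],"angular":[0,0,0],"hand":0.6},{"translation":[0,0,0],"angular":[0,0,0],"hand":0.6},{"translation":[0,0,0],"angular":[0,0,0],"hand":0.6}]' 50
python3 -m handwheel '[{"translation":[0,0,0],"angular":[0,0,-6],"hand":0.6},{"translation":[0,0,0],"angular":[0,0,-6],"hand":0.6},{"translation":[0,0,0],"angular":[0,0,-6],"hand":0.6},{"translation":[0,0,0],"angular":[0,0,-6],"hand":0.6},{"translation":[0,0,0],"angular":[0,0,-6],"hand":0.6},{"translation":[0,0,0],"angular":[0,0,-6],"hand":0.6},{"translation":[0,0,0],"angular":[0,0,-6],"hand":0.6},{"translation":[0,0,0],"angular":[0,0,-6],"hand":0.6},{"translation":[0,0,0],"angular":[0,0,-6],"hand":0.6},{"translation":[0,0,0],"angular":[0,0,-6],"hand":0.6}]'
python3 -m handwheel '[{"translation":[0,0,0],"angular":[0,0,-6],"hand":0.6},{"translation":[0,0,0],"angular":[0,0,-6],"hand":0.6},{"translation":[0,0,0],"angular":[0,0,-6],"hand":0.6},{"translation":[0,0,0],"angular":[0,0,-6],"hand":0.6},{"translation":[0,0,0],"angular":[0,0,-6],"hand":0.6},{"translation":[0,0,0],"angular":[0,0,-6],"hand":0.6},{"translation":[0,0,0],"angular":[0,0,-6],"hand":0.6},{"translation":[0,0,0],"angular":[0,0,-6],"hand":0.6},{"translation":[0,0,0],"angular":[0,0,-6],"hand":0.6},{"translation":[0,0,0],"angular":[0,0,-6],"hand":0.6}]'
python3 -m handwheel '[{"translation":[0,0,0],"angular":[0,0,0],"hand":0.6},{"translation":[0,0,0],"angular":[0,0,0],"hand":0.6},{"translation":[0,0,0],"angular":[0,0,0],"hand":0.1},{"translation":[0,0,0],"angular":[0,0,0],"hand":0.1},{"translation":[0,0,0],"angular":[0,0,0],"hand":0.1},{"translation":[0,0,-0.03],"angular":[0,0,0],"hand":0},{"translation":[0,0,-0.04],"angular":[0,0,0],"hand":0},{"translation":[0,0,-0.04],"angular":[0,0,0],"hand":0},{"translation":[0,0,-0.04],"angular":[0,0,0],"hand":0}]'
python3 -c "
from h import *
go([*C,.2],YAW+60)"
```

```text
clock: 38.8
position: [0.5891, 0.0361, 0.2016]
ee_rot: [-0.0, 0.911, -0.412, 0.002]
contact_force: [-1.0, -1.5, 1.0]
width: 0.0496
gripper_force: 59.0
clock: 39.63
position: [0.5893, 0.0367, 0.2016]
ee_rot: [-0.0, 0.995, 0.1, 0.002]
contact_force: [-0.3, -1.3, 0.8]
width: 0.0494
gripper_force: 59.0
clock: 40.47
position: [0.5888, 0.0372, 0.2016]
ee_rot: [0.0, 0.811, 0.584, 0.001]
contact_force: [0.2, 0.2, 2.3]
width: 0.0498
gripper_force: 59.1
clock: 41.22
position: [0.5881, 0.0365, 0.351]
ee_rot: [0.0, 0.813, 0.582, -0.0]
contact_force: [1.9, -0.1, -0.3]
width: 0.0855
gripper_force: 0.0
rot [ 0.   0.  -0.1] shift mm [  0.    0.3 151. ]
```

```bash
python3 -m handwheel '[{"translation":[-0.036,0.012,0],"angular":[0,0,0],"hand":0},{"translation":[-0.036,0.012,0],"angular":[0,0,0],"hand":0},{"translation":[-0.036,0.012,0],"angular":[0,0,0],"hand":0},{"translation":[-0.036,0.012,0],"angular":[0,0,0],"hand":0},{"translation":[-0.036,0.012,0],"angular":[0,0,0],"hand":0},{"translation":[-0.036,0.012,0],"angular":[0,0,0],"hand":0},{"translation":[-0.036,0.012,0],"angular":[0,0,0],"hand":0},{"translation":[-0.036,0.012,0],"angular":[0,0,0],"hand":0},{"translation":[0,0,0],"angular":[0,0,0],"hand":0},{"translation":[0,0,0],"angular":[0,0,0],"hand":0}]'
python3 - <<'E'
from h import *
a=look("top","tf")[0][160:310,235:385];b=look("scene","sf")[0][170:320,240:390]
cv2.imwrite("pics/final.png",cv2.resize(np.hstack([a,b]),None,fx=2.6,fy=2.6,interpolation=3)[:,:,::-1])
E
```

```text
clock: 42.05
position: [0.5864, -0.2694, 0.3485]
ee_rot: [-0.0, 0.814, 0.581, -0.0]
contact_force: [1.5, 0.3, 0.7]
width: 0.0854
gripper_force: 0.0
```

View pics/final.png

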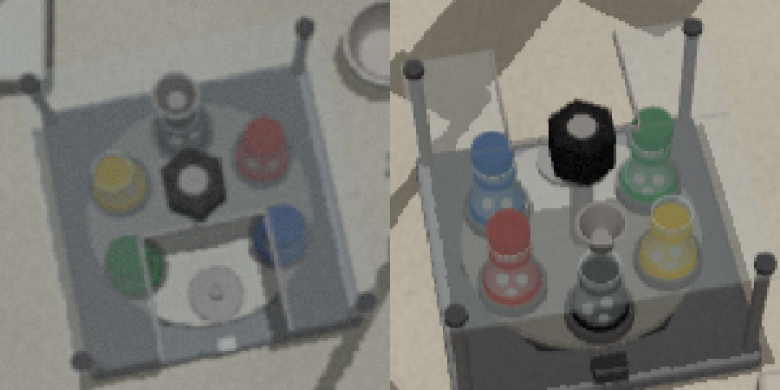

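Final pictures: the red, green and blue flasks are stoppered level, yellow and black are open, and the blank is centred in the gap at crop (216,292).

```bash
python3 -c "
from rig import manip
print(manip.sign_off())"
```

```text
the job is handed in; nothing more can be done
None
```

The job is handed in: the green, blue and red stoppers are fully home in their own flasks, yellow and black stay open as their stoppers were not out, and the carousel is parked with the blank in the gap, at about 42 s on the robot's clock.

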